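# Restock the tilt-out bin with mixing balls at a tattoo station

## Task

Pull the front of the tilt-out bin open to its stop. Then carry the scoop that holds the steel mixing balls over it and pour all three balls into the open bin; finally stand the scoop upright on the worktop again and leave the bin fully open.

Things in the scene. Friction and masses are not known exactly. Their poses are not given: they have to be found in the camera images.
- bin (a joint): grey tilt-out bin of the fixed black unit (222 mm wide, 150 deep, 200 high). 0 rad is shut, 0.62 its stop, the front's top leaning out; starts at 0 to 0.1. Stiff (2 to 3 N at the handle), stays where left. Front 210 mm wide, 185 high, hinged along its lower edge 12 mm above the worktop. When shut the handle bar is 56 mm out from and 195 mm above the hinge line
- bin_handle (a point): middle of the level steel bar, 12 mm thick, 120 long, at the top of the bin front. Shut, it is 207 mm above the worktop; gap behind it to the front face 42 mm, free from above. Opening moves it 103 mm out and 69 mm down. Bin axes, tilting with it: y along bar and hinge, always level; x into the unit (the front opens towards -x); z up the front
- bin_mouth (a point): centre of the bin's upper opening, bin axes. From it the front's inner face is at x -55 mm, its top at z +28; the back wall's top at x +55, z -27; side walls y +-96; bin floor z -152. At the stop this point is 46 mm out from the hinge line, 172 mm above the worktop, and the opening is about 110 mm (outward) by 190 mm
- scoop_grip (a point): centre of the full steel scoop's black crossbar, 81 mm above its underside; bar 14 mm thick (x), 22 high, 59 free between posts (y). Scoop 90 mm long (x), 69 wide, 160 g; open mouth at -x, its lip 45 mm to -x and 51 mm below this point; floor slopes 16 degrees down to the back wall at +x. Balls roll out when tipped mouth-down 45 to 60 degrees. z up. An equal scoop nearby is empty
- ball1_center (a point): a bright steel mixing ball, 18 mm across, 24 g; the point is its centre. The three balls start in a row along the back wall of the full scoop, and may swap places
- ball2_center (a point): a bright steel mixing ball, 18 mm across, 24 g; the point is its centre. The three balls start in a row along the back wall of the full scoop, and may swap places
- ball3_center (a point): a bright steel mixing ball, 18 mm across, 24 g; the point is its centre. The three balls start in a row along the back wall of the full scoop, and may swap places
Not all that is in view belongs to the job. Leave any blue or orange look-alike of the part that bears scoop_grip alone.

How it is judged:
By the outcome, as a careful person would: the job done as asked, in the order asked, and still so for the second after the job is handed in, with the robot touching nothing.
It also fails if it takes over 72 s, if anything falls off the work surface, if the arm or the gripper's body presses on something with over 40 N, if the wrist force passes 120 N, or if a joint passes its speed limit or range.

## Robot

A 6-joint arm with a two-finger parallel gripper is mounted at the origin on the work surface. World frame = base frame: x ahead of the robot, y to its left, z up, the work surface at z = 0. Lengths are in m, angles in degrees, forces in N, time in s.
With the tool pointing down it reaches from about 0.35 to 0.875 m from the base axis. Payload 4.2 kg.
Tool frame: the origin (TCP) lies at the very end of the fingers, on their centre line; the grasp point (between the pads) lies 19 mm behind it; z points along the fingers, x is the direction in which the jaws open and shut, and the axes are right-handed (so a half turn about z gives the same grasp; the last joint's range is limited). The gripper opens to 87 mm and grips with 3 to 60 N. Pads are 19 mm wide; open, the fingers measure 117 mm over their backs; the gripper's body (75 mm by 190 mm) begins 51 mm behind the grasp point.
Start: joints at [-55.657, 22.042, 0.453, 0, -68.411, -14.817], TCP at [0.209, -0.589, 0.223] pointing down, gripper open.
Joint ranges: [-179.83, 179.83], [-69.29, 118.12], [-61.27, 80.66], [-181.25, 117.63], [-171.15, -9.14], [-177.46, 177.46]. Speed limits (degrees/s): [159.86, 159.86, 180, 180, 180, 180].

## Interface

Orientations are given as [roll, pitch, yaw] about the fixed x, y, z axes, in that order (R = Rz(yaw) Ry(pitch) Rx(roll)).
In Python, from station import arm, vision gives the robot as it stands.
- The arm moves only by the shell command python3 -m pendant 'ROWS' [OPENING]. ROWS is JSON, a list of rows, each an object with "slide": the shift along the tool's x, y, z scaled (see below), a list of three; "twist": the turn about the tool's z scaled (see below). A call has 1 to 12 rows; each row is the pose to reach, as a shift and turn from the pose measured when the call began, along the tool's axes at that moment; what a row does not reach only later rows make up. The controller multiplies each number of a shift by 0.2 m and each number of a turn by 90 degrees. A row lasts 1/12 s, in which the tool goes at most 41.7 mm and 7.16 degrees, less where a joint would pass 70% of its speed; a pose out of reach is approached as far as the arm can. A call with a number of a shift or a turn outside -1 to 1 is refused whole. A call with a gripper value outside its range is refused whole. OPENING is the opening, from 0 (shut) to 1 (fully open), set as the call begins (- or left out, the last holds). The fingers move at their own pace and stop on an object; the grip force is fixed at half the most. Time passes only in rows, so rows that repeat a pose let the fingers close. It gives the time, the measured TCP pose, the force and the opening at its end, in the units of the state.
- arm.sense(): the state, without advancing time (a new reading comes with each control period).
- vision.grab_frame(name): name is "side" or "top"; returns a dict with "pixels" (384x512x3 uint8, red, green, blue), "K" (3x3 intrinsics, pixels), "rvec" (rotation vector, rad) and "tvec" (3), from world to camera coordinates, as OpenCV has them. Camera axes: x right, y down, z forward; pixel columns grow to the right and rows downward; lengths in m; the calibration is good to about 2 mm. A picture is of the moment at which its call begins. There is no depth.
- arm.finish_job(): hands the job in, once; it reports no verdict.
The state is a dict: "t": time; "qpos": joint angles; "dq": joint speeds; "effort": joint torques, N m; "tool_pos": TCP position; "tool_rot": TCP orientation; "wrist_force": force on the tool from outside, world axes, zero at the start; "moment": the same for the moment, N m; "width": finger opening in m.
Only numpy, scipy, OpenCV 4.12 (cv2) and the standard library are available. Lean on these libraries where they do the work, as an engineer would, in place of code of your own. Each camera call takes 0.05 s, during which the arm holds its last target.

## Working session

There is one attempt and no reset: what is moved stays moved. The work goes in short steps, Python scripts to look and compute and a shell command to move; the robot and the scene stay as the last step left them, time stands still between calls to the robot, and variables do not carry over. Pictures are saved under pics/ and viewed, and the job is handed in when it is done.

```bash
ls; mkdir -p pics
python3 - <<'E'
from station import arm, vision
import cv2
print(arm.sense())
for n in ("side","top"):
    f=vision.grab_frame(n); cv2.imwrite(f"pics/{n}0.png",cv2.resize(f["pixels"][:,:,::-1],(800,600),interpolation=cv2.INTER_CUBIC))
    print(n,f["K"],f["rvec"],f["tvec"])
E
```

```text
pics
{'t': 0.0, 'qpos': array([-5.56569948e+01,  2.20908835e+01,  3.79672954e-01, -2.73418299e-02,
       -6.84123718e+01, -1.48159760e+01]), 'dq': array([-0.0236541 ,  0.0723191 ,  0.03324556,  0.02629871,  0.01223589,
        0.08087213]), 'effort': array([-6.23968790e-04, -3.90669322e+01,  1.87405998e+01,  4.21986446e+00,
        1.09916952e-02, -1.88944755e-04]), 'tool_pos': array([ 0.2087072 , -0.58847951,  0.22146187]), 'tool_rot': array([-1.79992955e+02, -1.25971383e-01,  1.09516934e+02]), 'wrist_force': array([-0.29200013, -0.82263497, -0.1625866 ]), 'moment': array([0.03680732, 0.0217003 , 0.00964329]), 'width': 0.08688601048686437}
side [[393.89488168   0.         255.58447773]
 [  0.         393.89488168 191.96835822]
 [  0.           0.           1.        ]] [ 0.53534897 -2.69421742  1.14882819] [0.48487988 0.15555899 1.20359174]
top [[484.84733572   0.         255.45072107]
 [  0.         484.84733572 193.7813347 ]
 [  0.           0.           1.        ]] [ 2.1985111  -2.14508473  0.13575644] [0.09017606 0.5097712  1.52572291]
```

View pics/side0.png

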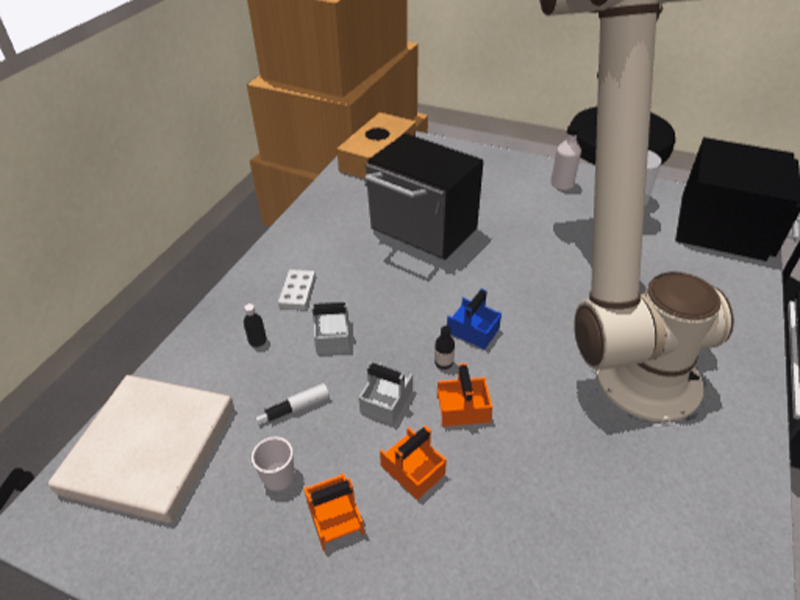

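View pics/top0.png

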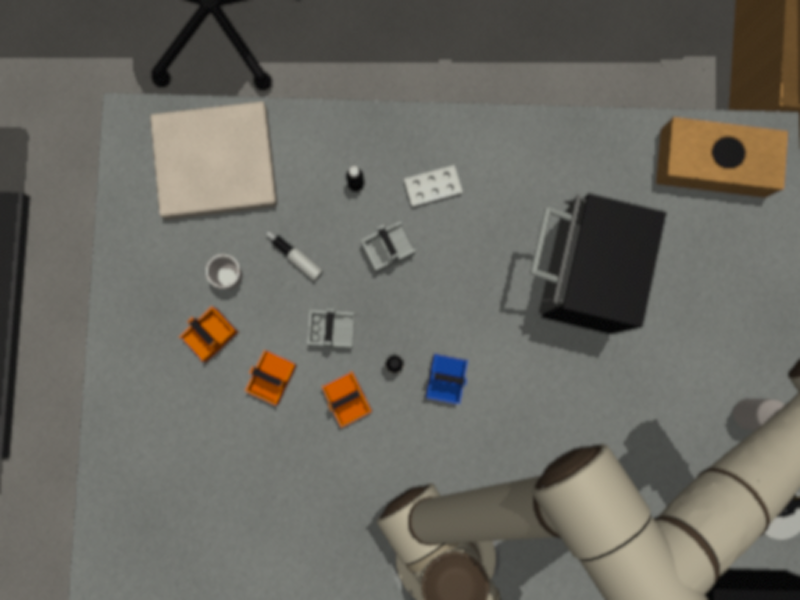

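The side view shows the bin unit at about (425,195) with its handle at (397,187). In the top view the handle is at about (545,243). The full scoop, with its balls on the left, is at top (330,328) and side (385,390); the empty one is at top (388,247).

```bash
cat > h.py <<'E'
import numpy as np, cv2
from station import arm, vision
def P(f,X):
    return cv2.projectPoints(np.array(X,float).reshape(-1,3),f["rvec"],f["tvec"],f["K"],None)[0].reshape(-1,2)
def ray(f,uv,z):
    R=cv2.Rodrigues(f["rvec"])[0]; c=-R.T@f["tvec"]
    d=R.T@np.linalg.inv(f["K"])@np.array([uv[0],uv[1],1.]); return c+d*(z-c[2])/d[2]
def tri(f,u,g,v):
    M=lambda f:f["K"]@np.c_[cv2.Rodrigues(f["rvec"])[0],f["tvec"]]
    X=cv2.triangulatePoints(M(f),M(g),np.array(u,float).reshape(2,1),np.array(v,float).reshape(2,1)).ravel(); return X[:3]/X[3]
def crop(f,x0,y0,w,h,s,name,pts=None):
    im=f["pixels"][:,:,::-1].copy(); c=cv2.resize(im[y0:y0+h,x0:x0+w],None,fx=s,fy=s,interpolation=cv2.INTER_CUBIC)
    if pts is not None:
        for p in pts: cv2.circle(c,(int((p[0]-x0+.5)*s),int((p[1]-y0+.5)*s)),3,(0,0,255),1)
    for i in range(0,w,10): cv2.putText(c,str(x0+i),(int(i*s),10),0,.35,(0,255,255)); cv2.line(c,(int(i*s),12),(int(i*s),18),(0,255,255))
    for i in range(0,h,10): cv2.putText(c,str(y0+i),(0,int(i*s)+4),0,.35,(0,255,255))
    cv2.imwrite(f"pics/{name}.png",c)
E
python3 - <<'E'
from h import *
t=vision.grab_frame("top"); s=vision.grab_frame("side")
crop(t,190,190,45,40,16,"t_sc"); crop(s,220,225,50,50,12,"s_sc")
crop(t,330,115,105,105,5.7,"t_bin"); crop(s,220,80,100,105,5.7,"s_bin")
E
cd pics; python3 -c "
import cv2,numpy as np
for n in ('sc','bin'):
  a=cv2.imread(f't_{n}.png');b=cv2.imread(f's_{n}.png');print(a.shape,b.shape)"
```

```text
(640, 720, 3) (600, 600, 3)
(598, 598, 3) (598, 570, 3)
```

View pics/t_sc.png

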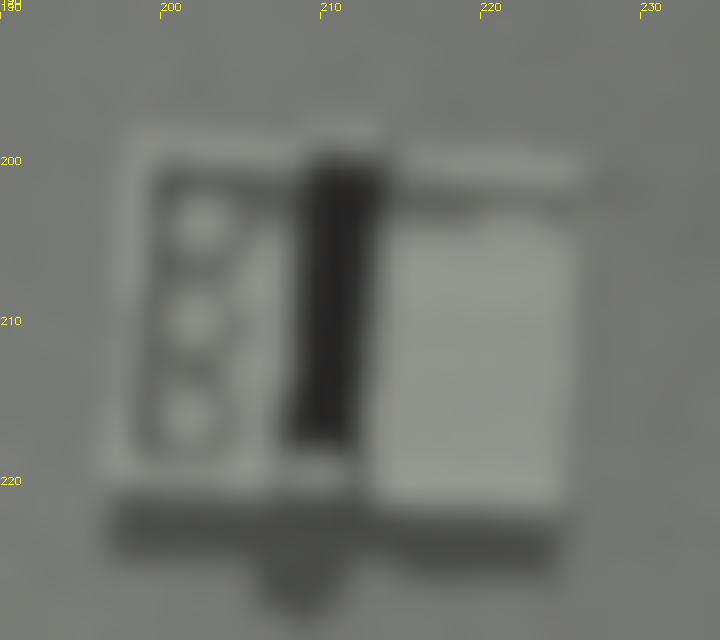

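View pics/s_sc.png

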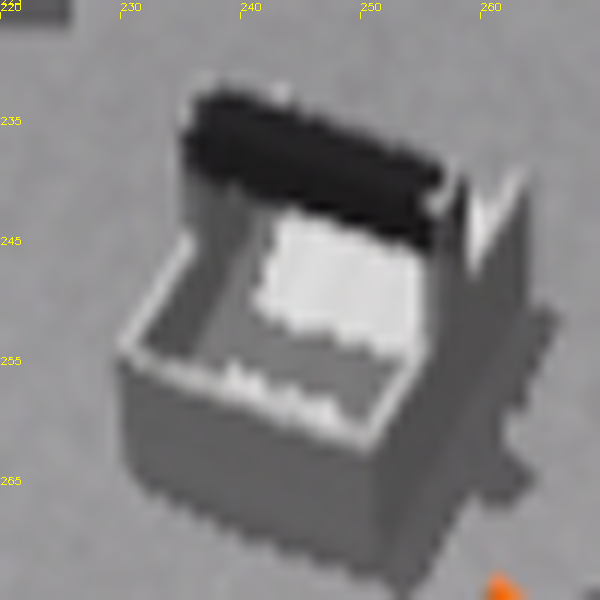

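View pics/t_bin.png

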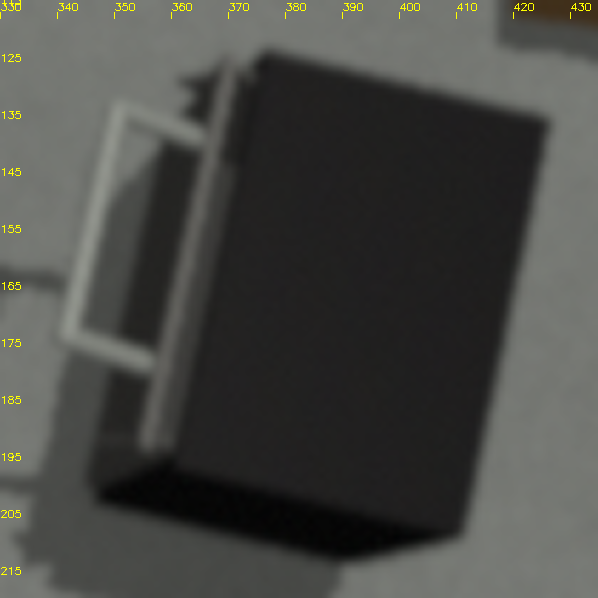

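View pics/s_bin.png

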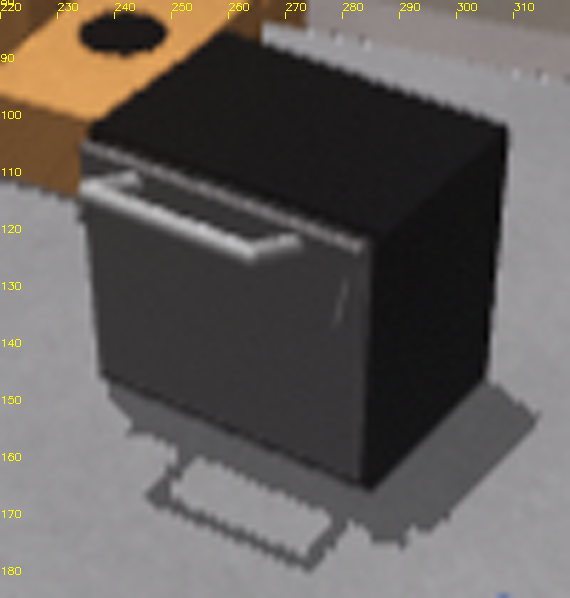

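Run:
```python
from h import *
t=vision.grab_frame("top"); s=vision.grab_frame("side")
A=tri(t,(351,132.7),s,(234.9,112.3)); B=tri(t,(341.9,173.4),s,(263.8,123.8))
print("bar",A,B,np.linalg.norm(A-B))
for z in (.195,.2,.207): print(z,ray(t,(351,132.7),z),ray(t,(341.9,173.4),z))
d=B-A; print("bar dir",np.degrees(np.arctan2(d[1],d[0])))
# scoop bar
a=ray(t,(211.1,199.5),.092);b=ray(t,(209.5,217.3),.092); print("scoop",a,b,np.linalg.norm(a-b),np.degrees(np.arctan2(*(a-b)[1::-1])))
print("scoop side", tri(t,(210.3,208.4),s,(245.4,239.4)))
# scoop body: corner back wall top in top view, lip
for uv in ((198,199),(196.5,219.5),(225.5,200),(224.8,221)): print(ray(t,uv,.03))
# unit top: corners
for uv in ((376.5,123.5),(425.5,136.5),(410,209),(357.5,197)): print("unit",ray(t,uv,.2))
print(ray(t,(346,202),0),"front base")
```

```text
bar [ 0.67083379 -0.16556303  0.2081537 ] [ 0.55239284 -0.14001349  0.20644472] 0.1211773832791522
0.195 [ 0.67438057 -0.16824457  0.195     ] [ 0.55417763 -0.14223481  0.195     ]
0.2 [ 0.67315408 -0.16718258  0.2       ] [ 0.55338804 -0.14126735  0.2       ]
0.207 [ 0.671437   -0.16569579  0.207     ] [ 0.55228261 -0.13991292  0.207     ]
bar dir 167.8269442297999
scoop [0.47918452 0.23884808 0.092     ] [0.42458764 0.24187974 0.092     ] 0.05468098315806186 -3.1782599428403815
scoop side [0.45360673 0.24163167 0.07947685]
[0.48569416 0.28540217 0.03      ]
[0.42026536 0.28775654 0.03      ]
[0.48470817 0.19776137 0.03      ]
[0.41771399 0.19794164 0.03      ]
unit [ 0.70245777 -0.24137152  0.2       ]
unit [ 0.66789745 -0.38383449  0.2       ]
unit [ 0.45593308 -0.33628058  0.2       ]
unit [ 0.48650748 -0.18616621  0.2       ]
[ 0.49096713 -0.19377258  0.        ] front base
```

```bash
cat >> h.py <<'E'
HM=np.array([.6119,-.1528,.207]); U=np.array([.211,.9775,0]); V=np.array([.9775,-.211,0])  # handle shut, out dir, along bar
HG=np.array([HM[0],HM[1],.012])-.056*U    # hinge line mid
def go(pos,yaw=None):
    s=arm.sense(); R=__import__('scipy.spatial.transform',fromlist=['x']).Rotation.from_euler('xyz',s["tool_rot"],degrees=True).as_matrix()
    d=R.T@(np.array(pos)-s["tool_pos"])
    tw=0 if yaw is None else -((yaw-s["tool_rot"][2]+180)%360-180)
    print("pos",s["tool_pos"].round(4),"rot",s["tool_rot"].round(2),"slide",(d/.2).round(3),"twist",round(tw/90,3),"rows",round(max(np.linalg.norm(d)/.0417,abs(tw)/7.16),1),"F",s["wrist_force"].round(1),"w",round(s["width"],4),"t",round(s["t"],2))
E
python3 - <<'E'
from h import *
go([.35,-.43,.33],77.8)
go([.6119,-.1528,.32],77.8)
E
```

```text
pos [ 0.2089 -0.5889  0.2222] rot [-1.8000e+02 -4.0000e-02  1.0953e+02] slide [ 0.513  0.931 -0.539] twist 0.353 rows 5.7 F [ 0.4 -0.3 -0. ] w 0.0868 t 0.3
pos [ 0.2089 -0.5889  0.2222] rot [-1.8000e+02 -4.0000e-02  1.0953e+02] slide [ 1.382  2.628 -0.488] twist 0.353 rows 14.4 F [ 0.4 -0.3 -0. ] w 0.0868 t 0.3
```

```bash
python3 -m pendant '[{"slide":[0,0,-0.2],"twist":0},{"slide":[0,0,-0.4],"twist":0.05},{"slide":[0.1,0.15,-0.54],"twist":0.13},{"slide":[0.2,0.35,-0.54],"twist":0.21},{"slide":[0.3,0.55,-0.54],"twist":0.29},{"slide":[0.4,0.75,-0.54],"twist":0.353},{"slide":[0.513,0.931,-0.54],"twist":0.353},{"slide":[0.513,0.931,-0.54],"twist":0.353}]' 0.4
python3 - <<'E'
from h import *
go([.6119,-.1528,.32],77.8)
E
```

```text
t: 0.97
tool_pos: [0.352, -0.4272, 0.3304]
tool_rot: [180.0, -0.1, 77.9]
wrist_force: [0.1, -0.0, 0.6]
width: 0.0417
pos [ 0.352  -0.4272  0.3304] rot [ 1.7998e+02 -7.0000e-02  7.7870e+01] slide [1.615 0.982 0.054] twist 0.001 rows 9.1 F [ 0.1 -0.   0.6] w 0.0417 t 0.97
```

```bash
python3 -m pendant '[{"slide":[0.2,0.12,0],"twist":0},{"slide":[0.4,0.24,0],"twist":0},{"slide":[0.6,0.36,0],"twist":0},{"slide":[0.8,0.48,0],"twist":0},{"slide":[0.85,0.52,0],"twist":0},{"slide":[0.85,0.52,0],"twist":0}]'
python3 - <<'E'
from h import *
go([.6119,-.1528,.30],77.8)
E
```

```text
t: 1.47
tool_pos: [0.493, -0.279, 0.3299]
tool_rot: [179.9, -0.1, 78.2]
wrist_force: [-0.5, -0.6, -0.9]
width: 0.0349
pos [ 0.493  -0.279   0.3299] rot [ 1.7995e+02 -1.3000e-01  7.8200e+01] slide [0.739 0.453 0.152] twist 0.004 rows 4.2 F [-0.5 -0.6 -0.9] w 0.0349 t 1.47
```

```bash
python3 -m pendant '[{"slide":[0.19,0.11,0],"twist":0.004},{"slide":[0.38,0.23,0],"twist":0.004},{"slide":[0.56,0.34,0],"twist":0.004},{"slide":[0.739,0.453,0.08],"twist":0.004},{"slide":[0.739,0.453,0.152],"twist":0.004},{"slide":[0.739,0.453,0.152],"twist":0.004}]'
python3 - <<'E'
from h import *
go([.6119,-.1528,.182],77.8)
t=vision.grab_frame("top"); s=vision.grab_frame("side")
crop(t,330,115,105,105,5.7,"t_bin1"); crop(s,220,60,100,105,5.7,"s_bin1")
E
```

```text
t: 1.97
tool_pos: [0.6124, -0.1495, 0.2947]
tool_rot: [-179.6, -0.2, 78.0]
wrist_force: [-0.3, 0.2, -1.3]
width: 0.0345
pos [ 0.6124 -0.1495  0.2947] rot [-1.7959e+02 -1.6000e-01  7.8030e+01] slide [-0.018  0.005  0.563] twist 0.003 rows 2.7 F [-0.3  0.2 -1.3] w 0.0345 t 1.97
```

View pics/t_bin1.png

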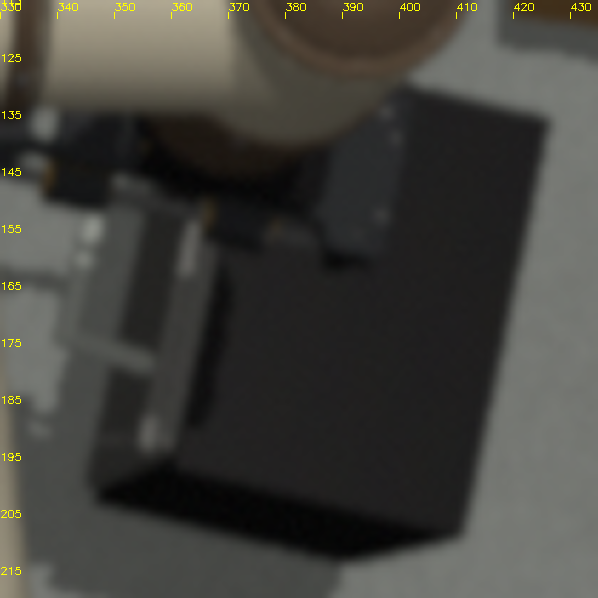

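View pics/s_bin1.png

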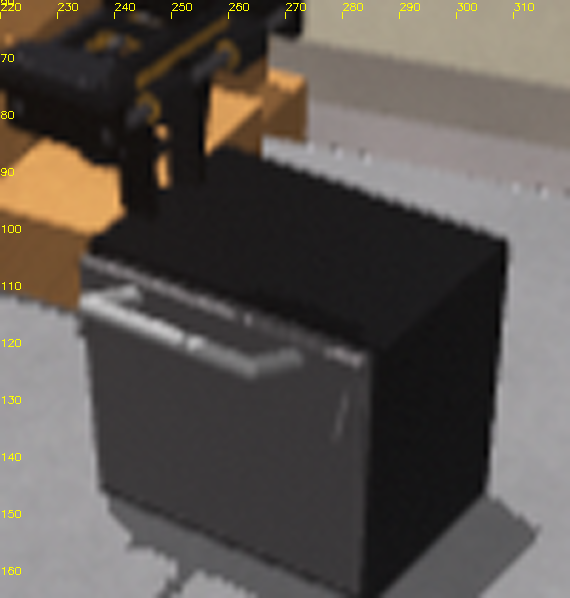

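The fingers hang above the bar: side (245,93) and (252,88), with the bar below at about (250,117). Now I descend straight down.

```bash
python3 -m pendant '[{"slide":[-0.018,0,0.12],"twist":0},{"slide":[-0.018,0,0.24],"twist":0},{"slide":[-0.018,0,0.36],"twist":0},{"slide":[-0.018,0,0.48],"twist":0},{"slide":[-0.018,0,0.563],"twist":0},{"slide":[-0.018,0,0.563],"twist":0}]'
python3 - <<'E'
from h import *
t=vision.grab_frame("top"); s=vision.grab_frame("side")
crop(t,330,115,105,105,5.7,"t_bin2"); crop(s,220,60,100,105,5.7,"s_bin2")
def H(th): # handle at angle
    c,n=np.cos(th),np.sin(th); return HG+U*(.056*c+.195*n)+np.array([0,0,.195*c-.056*n])
for th in (.15,.3,.45,.62): print(th,H(th).round(3)); go(H(th)+[0,0,-.025],77.8)
E
```

```text
t: 2.57
tool_pos: [0.6081, -0.1572, 0.1838]
tool_rot: [-179.6, -0.0, 77.8]
wrist_force: [-0.2, -0.3, -0.5]
width: 0.035
0.15 [ 0.618 -0.125  0.196]
pos [ 0.6108 -0.1574  0.1879] rot [-1.7999e+02 -3.0000e-02  7.7840e+01] slide [0.166 0.001 0.082] twist 0.0 rows 0.9 F [ 0.3 -0.6  0.8] w 0.0349 t 2.67
0.3 [ 0.624 -0.099  0.182]
pos [ 0.6108 -0.1574  0.1879] rot [-1.7999e+02 -3.0000e-02  7.7840e+01] slide [0.299 0.001 0.156] twist 0.0 rows 1.6 F [ 0.3 -0.6  0.8] w 0.0349 t 2.67
0.45 [ 0.629 -0.075  0.163]
pos [ 0.6108 -0.1574  0.1879] rot [-1.7999e+02 -3.0000e-02  7.7840e+01] slide [0.42  0.001 0.249] twist 0.0 rows 2.3 F [ 0.3 -0.6  0.8] w 0.0349 t 2.67
0.62 [ 0.634 -0.052  0.138]
pos [ 0.6108 -0.1574  0.1879] rot [-1.7999e+02 -3.0000e-02  7.7840e+01] slide [0.538 0.001 0.374] twist 0.0 rows 3.1 F [ 0.3 -0.6  0.8] w 0.0349 t 2.67
```

View pics/s_bin2.png

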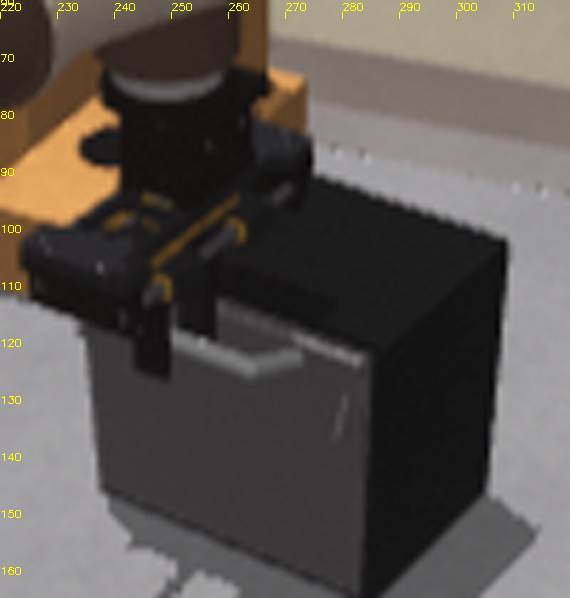

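```bash
python3 -m pendant '[{"slide":[0.06,0,0.0],"twist":0},{"slide":[0.12,0,0.02],"twist":0},{"slide":[0.18,0,0.05],"twist":0},{"slide":[0.23,0,0.08],"twist":0},{"slide":[0.28,0,0.11],"twist":0},{"slide":[0.33,0,0.14],"twist":0},{"slide":[0.37,0,0.17],"twist":0},{"slide":[0.41,0,0.2],"twist":0},{"slide":[0.45,0,0.23],"twist":0},{"slide":[0.48,0,0.25],"twist":0},{"slide":[0.48,0,0.25],"twist":0}]'
python3 - <<'E'
from h import *
go([.634+.0025,-.052+.0113,.113],77.8)
t=vision.grab_frame("top"); s=vision.grab_frame("side")
crop(s,220,60,100,105,5.7,"s_bin3")
E
```

```text
t: 3.58
tool_pos: [0.6302, -0.0624, 0.1357]
tool_rot: [-179.8, -0.0, 77.9]
wrist_force: [-0.0, 0.4, -0.6]
width: 0.0345
pos [ 0.6302 -0.0624  0.1357] rot [-179.8    -0.     77.86] slide [0.113 0.008 0.114] twist 0.001 rows 0.8 F [-0.   0.4 -0.6] w 0.0345 t 3.58
```

View pics/s_bin3.png

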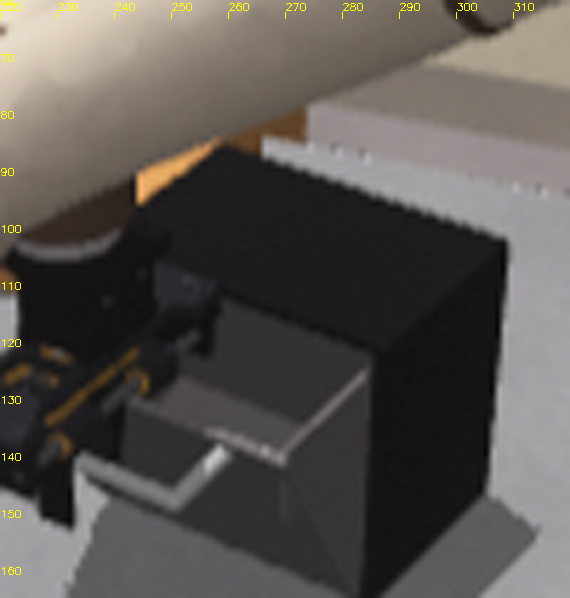

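The bin is most of the way open, with the bar at about (250,147). I keep pulling in small steps and watch the force.

```bash
python3 -m pendant '[{"slide":[0.03,0,0.03],"twist":0},{"slide":[0.06,0,0.06],"twist":0},{"slide":[0.09,0,0.08],"twist":0},{"slide":[0.105,0,0.1],"twist":0},{"slide":[0.115,0,0.11],"twist":0},{"slide":[0.12,0,0.114],"twist":0},{"slide":[0.12,0,0.114],"twist":0}]'
python3 -m pendant '[{"slide":[0.01,0,0.0],"twist":0},{"slide":[0.02,0,0.0],"twist":0},{"slide":[0.02,0,0.0],"twist":0}]'
```

```text
t: 4.27
tool_pos: [0.6348, -0.0466, 0.1194]
tool_rot: [-179.9, 0.6, 77.9]
wrist_force: [-6.4, -21.7, 16.5]
width: 0.0355
t: 4.52
tool_pos: [0.6347, -0.0469, 0.1208]
tool_rot: [-179.8, 1.0, 77.9]
wrist_force: [-2.5, -15.2, 6.9]
width: 0.035
```

Run:
```python
from h import *
t=vision.grab_frame("top"); s=vision.grab_frame("side")
crop(s,200,80,100,100,5.9,"s_bin4");crop(t,300,110,105,100,5.7,"t_bin4")
go([.6347,-.0469,.2])
```

```text
pos [ 0.6347 -0.0469  0.1208] rot [-179.83    1.02   77.87] slide [-0.007 -0.001 -0.396] twist 0.0 rows 1.9 F [ -2.4 -15.2   7.2] w 0.0348 t 4.62
```

View pics/s_bin4.png

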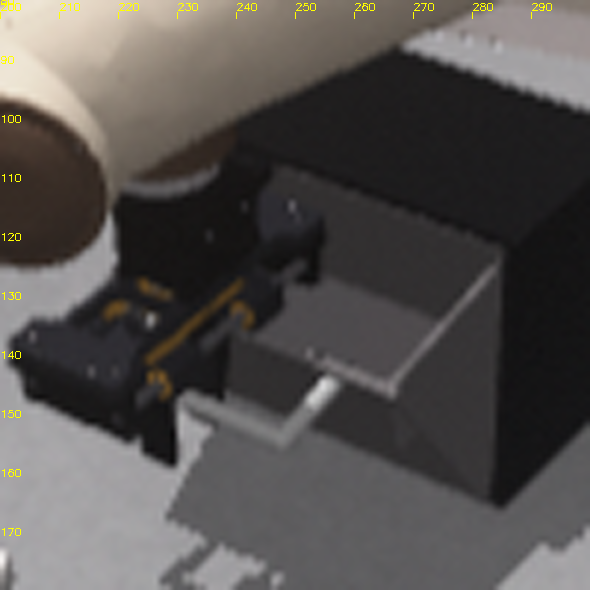

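View pics/t_bin4.png

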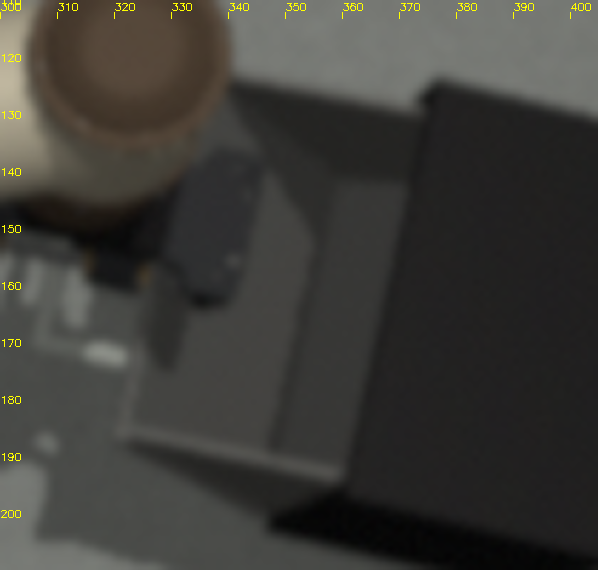

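```bash
cat >> h.py <<'E'
def H(th):
    c,n=np.cos(th),np.sin(th); return HG+U*(.056*c+.195*n)+np.array([0,0,.195*c-.056*n])
E
python3 - <<'E'
from h import *
t=vision.grab_frame("top"); s=vision.grab_frame("side")
print(tri(t,(306.9,170.1),s,(247.5,154.3)))
for th in (.5,.55,.6,.62): 
  X=H(th)-.06*V; print(th,X,P(t,X),P(s,X))
E
```

```text
[ 0.57125754 -0.04759557  0.13943338]
0.5 [ 0.57152948 -0.05545663  0.15628077] [[310.13087234 168.81553852]] [[248.77144299 148.92031772]]
0.55 [ 0.5730134  -0.04858209  0.1489718 ] [[307.51248708 168.65688018]] [[247.57609787 151.77496789]]
0.6 [ 0.57441838 -0.04207321  0.14132047] [[305.02892998 168.547582  ]] [[246.45165978 154.64909085]]
0.62 [ 0.57495748 -0.03957573  0.13816833] [[304.07456041 168.51759237]] [[246.02259361 155.8018962 ]]
```

```bash
python3 -m pendant '[{"slide":[-0.03,0,0],"twist":0},{"slide":[-0.055,0,0],"twist":0},{"slide":[-0.055,0,-0.1],"twist":0},{"slide":[-0.055,0,-0.25],"twist":0},{"slide":[-0.055,0,-0.4],"twist":0},{"slide":[-0.055,0,-0.6],"twist":0},{"slide":[-0.055,0,-0.8],"twist":0},{"slide":[-0.055,0,-0.9],"twist":0},{"slide":[-0.055,0,-0.9],"twist":0}]'
python3 - <<'E'
from h import *
go([.4535,.240,.20],177-90)
go([.4535,.240,.20],-3)
go([.5,.2,.3],-3)
E
```

```text
t: 5.47
tool_pos: [0.6363, -0.0536, 0.3075]
tool_rot: [179.5, 0.8, 77.9]
wrist_force: [1.2, -0.3, 0.6]
width: 0.0347
pos [ 0.6363 -0.0536  0.3075] rot [179.47   0.79  77.94] slide [ 1.252 -1.205  0.509] twist -0.101 rows 8.7 F [ 1.2 -0.3  0.6] w 0.0347 t 5.47
pos [ 0.6363 -0.0536  0.3075] rot [179.47   0.79  77.94] slide [ 1.252 -1.205  0.509] twist 0.899 rows 11.3 F [ 1.2 -0.3  0.6] w 0.0347 t 5.47
pos [ 0.6363 -0.0536  0.3075] rot [179.47   0.79  77.94] slide [ 1.098 -0.932  0.014] twist 0.899 rows 11.3 F [ 1.2 -0.3  0.6] w 0.0347 t 5.47
```

```bash
python3 -m pendant '[{"slide":[0.1,-0.08,0],"twist":-0.079},{"slide":[0.2,-0.16,0],"twist":-0.158},{"slide":[0.3,-0.25,0],"twist":-0.237},{"slide":[0.4,-0.33,0],"twist":-0.316},{"slide":[0.5,-0.41,0],"twist":-0.395},{"slide":[0.6,-0.5,0],"twist":-0.474},{"slide":[0.7,-0.6,0],"twist":-0.553},{"slide":[0.8,-0.7,0],"twist":-0.632},{"slide":[0.9,-0.8,0],"twist":-0.711},{"slide":[0.95,-0.85,0],"twist":-0.79},{"slide":[1,-0.9,0],"twist":-0.869},{"slide":[1,-0.9,0],"twist":-0.94}]' 1
python3 - <<'E'
from h import *
go([.4535,.240,.20],-2); print(arm.sense()["qpos"])
t=vision.grab_frame("top"); s=vision.grab_frame("side")
crop(s,200,80,105,100,5.7,"s_bin5");crop(t,295,110,105,100,5.7,"t_bin5")
E
```

```text
t: 6.47
tool_pos: [0.5003, 0.1823, 0.3019]
tool_rot: [-179.3, 0.5, 163.1]
wrist_force: [0.3, -0.3, -0.2]
width: 0.0869
pos [0.5003 0.1823 0.3019] rot [-179.31    0.48  163.09] slide [0.312 0.214 0.504] twist 1.834 rows 23.1 F [ 0.3 -0.3 -0.2] w 0.0869 t 6.47
[ 37.95751614  10.24054924  -4.92766473   0.81924879 -75.11785274
 -55.08053744]
```

View pics/s_bin5.png

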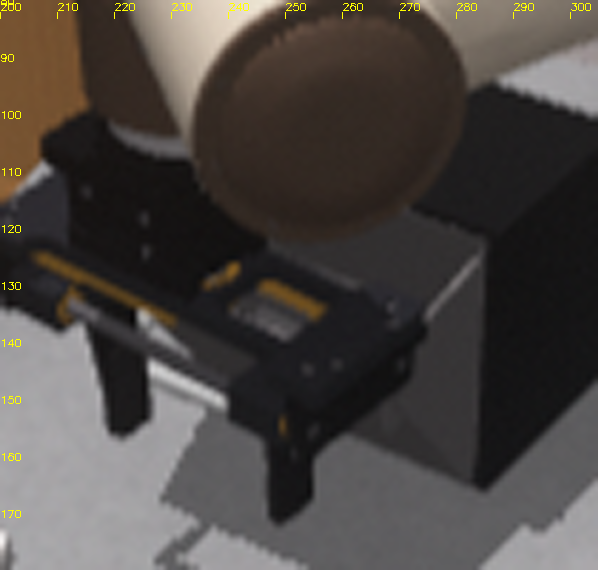

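View pics/t_bin5.png

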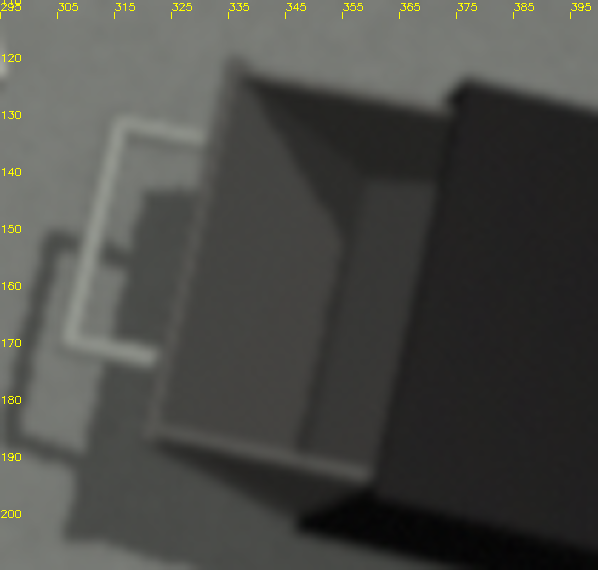

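Run:
```python
from h import *
t=vision.grab_frame("top")
c=lambda x,y:(295+(x+.5)/5.7-.5,110+(y+.5)/5.7-.5)
def o(n,px,z):
    X=ray(t,c(*px),z); d=X-HG; print(n,"out",round(d@U*1000,1),"along",round(d@V*1000,1))
o("bar B",(73,338),.138);o("bar A",(120,123),.138)
o("front top near",(155,432),.163);o("front top far",(238,65),.163)
o("roof near",(372,485),.2);o("roof far",(452,92),.2)
o("unit base near",(298,525),0)
f=vision.grab_frame("side")
```

```text
bar B out 148.9 along -58.7
bar A out 150.4 along 59.7
front top near out 99.0 along -101.1
front top far out 99.2 along 97.8
roof near out -8.2 along -107.4
roof far out -5.4 along 98.9
unit base near out -12.1 along -107.9
```

```bash
python3 -m pendant '[{"slide":[0.05,0.03,0],"twist":-0.079},{"slide":[0.1,0.06,0],"twist":-0.158},{"slide":[0.15,0.1,0],"twist":-0.237},{"slide":[0.2,0.14,0],"twist":-0.316},{"slide":[0.25,0.17,0],"twist":-0.395},{"slide":[0.312,0.214,0.1],"twist":-0.474},{"slide":[0.312,0.214,0.2],"twist":-0.553},{"slide":[0.312,0.214,0.3],"twist":-0.632},{"slide":[0.312,0.214,0.4],"twist":-0.711},{"slide":[0.312,0.214,0.5],"twist":-0.79},{"slide":[0.312,0.214,0.5],"twist":-0.869},{"slide":[0.312,0.214,0.5],"twist":-0.95}]'
python3 -m pendant '[{"slide":[0,0,0],"twist":-0.079},{"slide":[0,0,0],"twist":-0.158},{"slide":[0,0,0],"twist":-0.237},{"slide":[0,0,0],"twist":-0.316},{"slide":[0,0,0],"twist":-0.395},{"slide":[0,0,0],"twist":-0.474},{"slide":[0,0,0],"twist":-0.553},{"slide":[0,0,0],"twist":-0.632},{"slide":[0,0,0],"twist":-0.711},{"slide":[0,0,0],"twist":-0.79},{"slide":[0,0,0],"twist":-0.869},{"slide":[0,0,0],"twist":-0.95}]'
python3 - <<'E'
from h import *
go([.4525,.241,.16],-2); print(arm.sense()["qpos"])
E
```

```text
t: 7.67
tool_pos: [0.4552, 0.2372, 0.1991]
tool_rot: [-179.5, -0.9, -112.1]
wrist_force: [-0.5, -1.0, 0.8]
width: 0.0869
t: 8.67
tool_pos: [0.4553, 0.2369, 0.1987]
tool_rot: [179.1, -0.5, -26.6]
wrist_force: [-0.2, -0.5, 0.8]
width: 0.0869
pos [0.4553 0.2369 0.1987] rot [179.14  -0.52 -26.56] slide [-0.023 -0.015  0.193] twist -0.273 rows 3.4 F [-0.2 -0.5  0.8] w 0.0869 t 8.67
[ 46.0998931   12.51943249 -17.19041005   0.85704357 -60.958625
 106.91870005]
```

```bash
python3 -m pendant '[{"slide":[-0.023,-0.015,0.05],"twist":-0.07},{"slide":[-0.023,-0.015,0.1],"twist":-0.14},{"slide":[-0.023,-0.015,0.15],"twist":-0.21},{"slide":[-0.023,-0.015,0.19],"twist":-0.273},{"slide":[-0.023,-0.015,0.19],"twist":-0.273},{"slide":[-0.023,-0.015,0.19],"twist":-0.273}]'
python3 - <<'E'
from h import *
go([.4525,.241,.062],-2)
t=vision.grab_frame("top"); s=vision.grab_frame("side")
crop(s,200,190,100,90,6,"s_g1");crop(t,170,170,80,80,7,"t_g1")
E
```

```text
t: 9.17
tool_pos: [0.4526, 0.2406, 0.1601]
tool_rot: [179.0, -0.1, -2.3]
wrist_force: [0.6, 0.9, 0.1]
width: 0.0876
pos [0.4526 0.2406 0.1601] rot [ 1.7896e+02 -7.0000e-02 -2.2600e+00] slide [-0.001 -0.011  0.491] twist -0.003 rows 2.4 F [0.6 0.9 0.1] w 0.0876 t 9.17
```

View pics/s_g1.png

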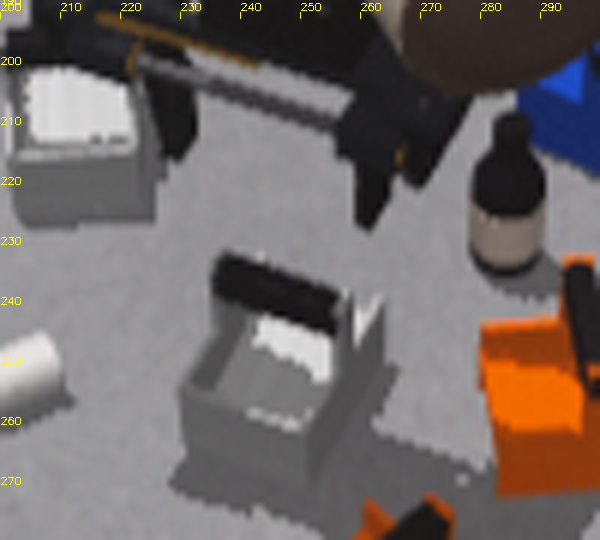

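View pics/t_g1.png

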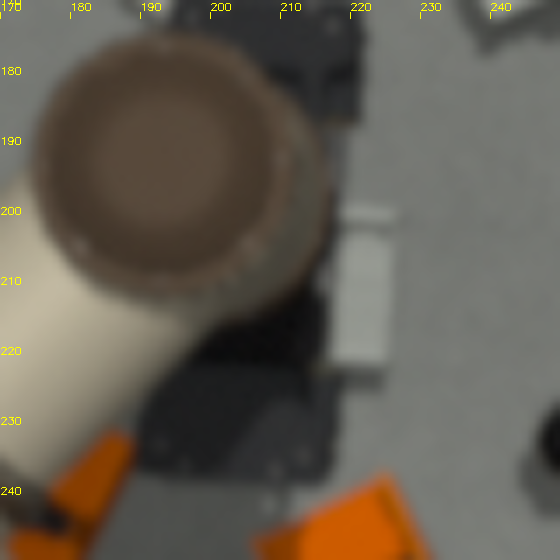

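```bash
python3 -m pendant '[{"slide":[0,-0.005,0.1],"twist":0},{"slide":[0,-0.011,0.2],"twist":0},{"slide":[0,-0.011,0.3],"twist":0},{"slide":[0,-0.011,0.4],"twist":0},{"slide":[0,-0.011,0.486],"twist":0},{"slide":[0,-0.011,0.486],"twist":0}]'
python3 - <<'E'
from h import *
go([.4525,.241,.062],-2)
t=vision.grab_frame("top"); s=vision.grab_frame("side")
crop(s,200,190,100,90,6,"s_g2")
E
```

```text
t: 9.77
tool_pos: [0.4519, 0.2403, 0.0613]
tool_rot: [178.8, 0.1, -2.3]
wrist_force: [-0.8, -0.3, 0.3]
width: 0.0871
pos [0.4519 0.2403 0.0613] rot [ 1.7881e+02  9.0000e-02 -2.3300e+00] slide [ 0.003 -0.004 -0.004] twist -0.004 rows 0.0 F [-0.8 -0.3  0.3] w 0.0871 t 9.77
```

View pics/s_g2.png

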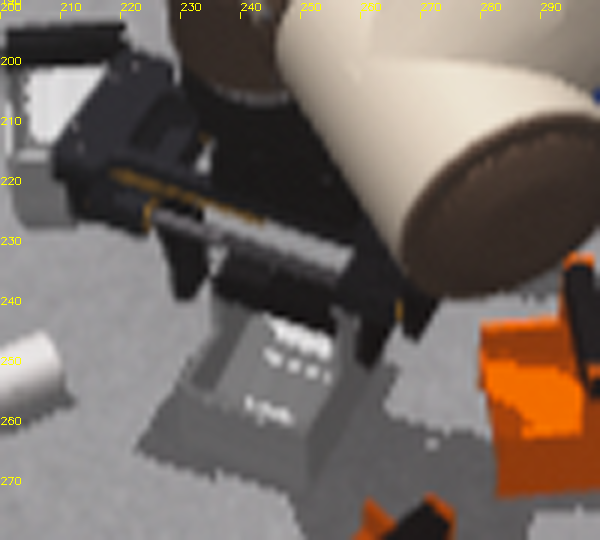

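The fingers straddle the scoop's posts at (229,236) and (262,247). Closing now.

```bash
python3 -m pendant '[{"slide":[0,0,0],"twist":0},{"slide":[0,0,0],"twist":0},{"slide":[0,0,0],"twist":0},{"slide":[0,0,0],"twist":0},{"slide":[0,0,0],"twist":0},{"slide":[0,0,0],"twist":0}]' 0
python3 -m pendant '[{"slide":[0,0,-0.02],"twist":0},{"slide":[0,0,-0.05],"twist":0},{"slide":[0,0,-0.1],"twist":0},{"slide":[0,0,-0.15],"twist":0},{"slide":[0,0,-0.2],"twist":0},{"slide":[0,0,-0.2],"twist":0}]'
python3 - <<'E'
from h import *
go([.4525,.241,.062],-2)
t=vision.grab_frame("top"); s=vision.grab_frame("side")
crop(s,200,170,100,90,6,"s_g3")
E
```

```text
t: 10.37
tool_pos: [0.4535, 0.2419, 0.0651]
tool_rot: [179.0, -0.2, -2.2]
wrist_force: [-3.6, 0.1, 5.3]
width: 0.0686
t: 10.87
tool_pos: [0.4549, 0.2439, 0.1079]
tool_rot: [179.3, -0.4, -2.2]
wrist_force: [0.6, 1.0, -2.5]
width: 0.0687
pos [0.4549 0.2439 0.1079] rot [179.26  -0.42  -2.2 ] slide [-0.013  0.012  0.23 ] twist -0.002 rows 1.1 F [ 0.6  1.  -2.5] w 0.0687 t 10.87
```

View pics/s_g3.png

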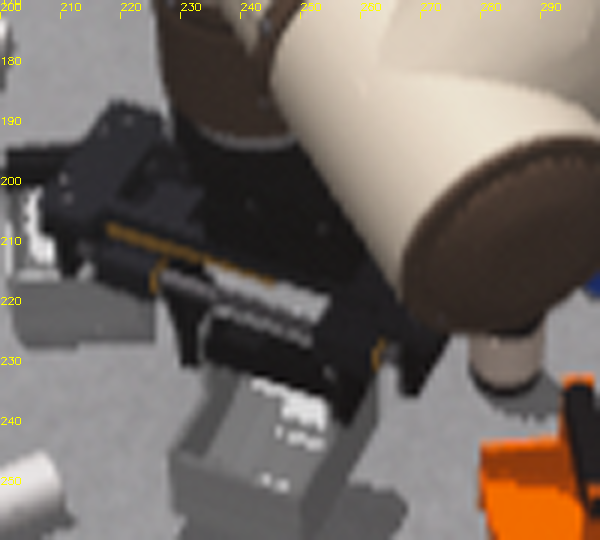

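The scoop is held at 68.6 mm and is level, with the balls still at its back. I lift it and carry it while turning.

```bash
cat >> h.py <<'E'
HG2=HG-.009*U
def piv(p,q): # pivot p out of roof edge, q above roof -> TCP
    X=HG2+U*(.002+p); return [X[0],X[1],.2+q-.019]
def ps(phi,s):
    a=np.radians(phi); return s*np.cos(a)+.081*np.sin(a), -(s*np.sin(a)-.081*np.cos(a))
E
python3 -m pendant '[{"slide":[0,0,-0.1],"twist":0},{"slide":[0,0,-0.2],"twist":0.03},{"slide":[0,0,-0.3],"twist":0.09},{"slide":[0,0,-0.4],"twist":0.15},{"slide":[0,0,-0.5],"twist":0.22},{"slide":[0,0,-0.6],"twist":0.29},{"slide":[0,0,-0.7],"twist":0.36},{"slide":[0,0,-0.8],"twist":0.43},{"slide":[0,0,-0.9],"twist":0.5},{"slide":[0,0,-1],"twist":0.57},{"slide":[0,0,-1],"twist":0.63},{"slide":[0,0,-1],"twist":0.66}]'
python3 - <<'E'
from h import *
print(HG2,piv(.035,.13)); go(piv(.035,.13),167.8); print(arm.sense()["qpos"])
E
```

```text
t: 11.97
tool_pos: [0.453, 0.2462, 0.3066]
tool_rot: [179.8, -0.8, -61.9]
wrist_force: [-1.3, -0.1, -3.3]
width: 0.0688
[ 0.598185  -0.2163375  0.012    ] [np.float64(0.605992), np.float64(-0.18017), 0.311]
pos [0.453  0.2462 0.3066] rot [179.84  -0.82 -61.88] slide [2.241 0.33  0.011] twist 1.448 rows 18.2 F [-1.3 -0.1 -3.3] w 0.0688 t 11.97
[ 47.03371881   8.44678755  -6.44503075   0.74634206 -75.52575407
  70.89944957]
```

```bash
python3 -m pendant '[{"slide":[0.04,0,-0.05],"twist":0.03},{"slide":[0.12,0.02,-0.1],"twist":0.08},{"slide":[0.22,0.03,-0.12],"twist":0.14},{"slide":[0.32,0.05,-0.12],"twist":0.2},{"slide":[0.42,0.06,-0.12],"twist":0.26},{"slide":[0.52,0.08,-0.12],"twist":0.32},{"slide":[0.62,0.09,-0.12],"twist":0.38},{"slide":[0.72,0.11,-0.12],"twist":0.44},{"slide":[0.82,0.12,-0.12],"twist":0.5},{"slide":[0.9,0.14,-0.12],"twist":0.56},{"slide":[0.96,0.15,-0.12],"twist":0.61},{"slide":[1,0.15,-0.12],"twist":0.64}]'
python3 - <<'E'
from h import *
go(piv(.035,.13),167.8); print(arm.sense()["qpos"])
t=vision.grab_frame("top"); s=vision.grab_frame("side")
crop(t,200,100,130,130,4.5,"t_c1")
E
```

```text
t: 12.97
tool_pos: [0.5203, 0.0547, 0.3325]
tool_rot: [-179.5, -0.7, -119.8]
wrist_force: [-1.1, 0.1, -1.9]
width: 0.0687
pos [0.5203 0.0547 0.3325] rot [-179.49   -0.66 -119.76] slide [ 0.805 -0.954  0.125] twist 0.805 rows 10.1 F [-1.1  0.1 -1.9] w 0.0687 t 12.97
[ 24.27723703   8.54599822  -2.73850416   0.81253359 -78.9539971
  35.80632926]
```

View pics/t_c1.png

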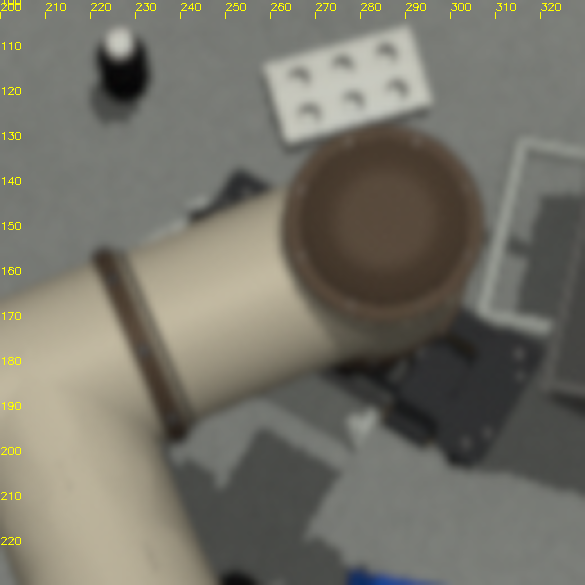

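```bash
python3 -m pendant '[{"slide":[0.03,-0.03,0],"twist":0.03},{"slide":[0.1,-0.11,0],"twist":0.09},{"slide":[0.18,-0.2,0],"twist":0.16},{"slide":[0.27,-0.3,0],"twist":0.23},{"slide":[0.36,-0.41,0],"twist":0.3},{"slide":[0.45,-0.52,0],"twist":0.37},{"slide":[0.54,-0.63,0],"twist":0.45},{"slide":[0.62,-0.74,0],"twist":0.53},{"slide":[0.7,-0.83,0],"twist":0.61},{"slide":[0.77,-0.91,0],"twist":0.69},{"slide":[0.8,-0.95,0],"twist":0.76},{"slide":[0.805,-0.954,0],"twist":0.805}]'
python3 - <<'E'
from h import *
go(piv(.035,.13),167.8); print(arm.sense()["qpos"])
t=vision.grab_frame("top"); s=vision.grab_frame("side")
crop(t,300,100,130,130,4.5,"t_c2"); crop(s,200,60,120,110,5,"s_c2")
E
```

```text
t: 14.07
tool_pos: [0.6074, -0.1803, 0.3343]
tool_rot: [-179.2, 0.2, 167.7]
wrist_force: [-0.1, -0.1, -2.9]
width: 0.0687
pos [ 0.6074 -0.1803  0.3343] rot [-1.7921e+02  1.6000e-01  1.6765e+02] slide [0.007 0.001 0.116] twist -0.002 rows 0.6 F [-0.1 -0.1 -2.9] w 0.0687 t 14.07
[ -1.52352605  19.99705854  12.78011827   0.80973392 -82.77417422
 -10.92446061]
```

View pics/t_c2.png

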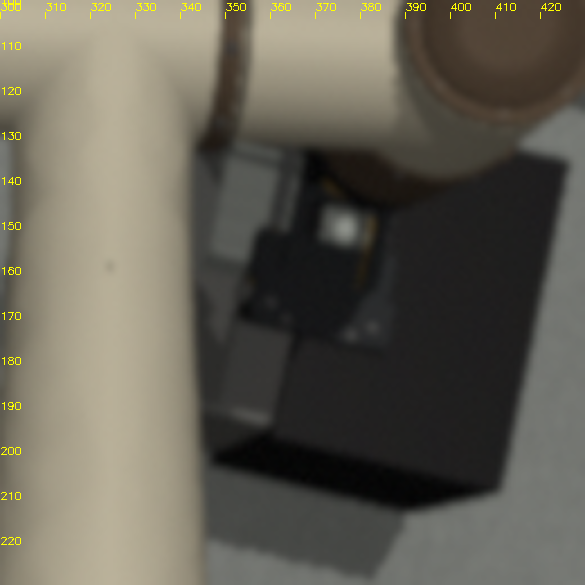

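View pics/s_c2.png

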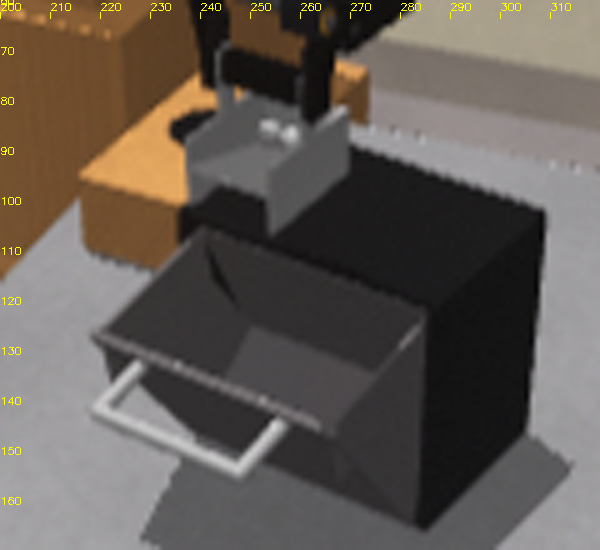

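The scoop is over the roof edge with its mouth facing the open bin. The balls show at (253,85) and (258,86).

Only slides and twists about the vertical are available. I will therefore tilt the scoop about the pad axis by pressing the back of its underside on the fixed roof edge. I start with a 10–12° test tilt, which is less than the floor's own slope.

```bash
python3 -m pendant '[{"slide":[0,0,0.08],"twist":0},{"slide":[0,0,0.16],"twist":0},{"slide":[0,0,0.24],"twist":0},{"slide":[0,0,0.3],"twist":0},{"slide":[0,0,0.32],"twist":0},{"slide":[0,0,0.32],"twist":0}]'
python3 - <<'E'
from h import *
go(piv(.035,.081)); go(piv(*ps(12,.035))); go(piv(*ps(15,.035)))
E
```

```text
t: 14.67
tool_pos: [0.6063, -0.1789, 0.2692]
tool_rot: [-179.2, -0.0, 168.2]
wrist_force: [0.9, -0.4, -2.9]
width: 0.0688
pos [ 0.6063 -0.1789  0.2692] rot [-1.7923e+02 -2.0000e-02  1.6817e+02] slide [ 0.    -0.006  0.036] twist 0.0 rows 0.2 F [ 0.9 -0.4 -2.9] w 0.0688 t 14.67
pos [ 0.6063 -0.1789  0.2692] rot [-1.7923e+02 -2.0000e-02  1.6817e+02] slide [-0.     0.075  0.08 ] twist 0.0 rows 0.5 F [ 0.9 -0.4 -2.9] w 0.0688 t 14.67
pos [ 0.6063 -0.1789  0.2692] rot [-1.7923e+02 -2.0000e-02  1.6817e+02] slide [-0.     0.094  0.094] twist 0.0 rows 0.6 F [ 0.9 -0.4 -2.9] w 0.0688 t 14.67
```

```bash
python3 -m pendant '[{"slide":[0,0,0.02],"twist":0},{"slide":[0,0.02,0.04],"twist":0},{"slide":[0,0.04,0.056],"twist":0},{"slide":[0,0.06,0.07],"twist":0},{"slide":[0,0.075,0.08],"twist":0},{"slide":[0,0.075,0.08],"twist":0}]'
python3 - <<'E'
from h import *
go(piv(*ps(12,.035)))
s=vision.grab_frame("side")
crop(s,200,60,120,110,5,"s_c3")
E
```

```text
t: 15.17
tool_pos: [0.6105, -0.1638, 0.2543]
tool_rot: [-179.2, 0.2, 168.3]
wrist_force: [0.4, 2.0, 5.9]
width: 0.0682
pos [ 0.6105 -0.1638  0.2543] rot [-179.24    0.2   168.25] slide [ 0.005 -0.004  0.007] twist 0.0 rows 0.0 F [0.4 2.  5.9] w 0.0682 t 15.17
```

View pics/s_c3.png

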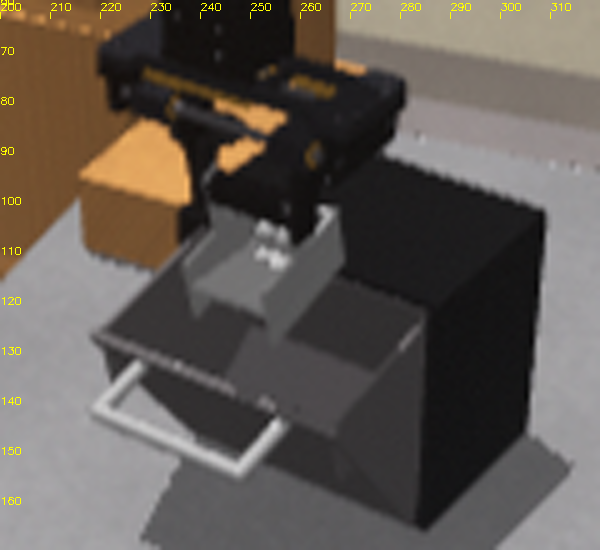

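The test worked: the scoop rotated and the wrist felt only about 9 N. Now the quick tilt to about 57°.

Run:
```python
from h import *
for f,s in ((20,.033),(30,.032),(40,.032),(50,.032),(57,.032),(62,.032)): print(f,np.round(ps(f,s),4)); go(piv(*ps(f,s)))
```

```text
20 [0.0587 0.0648]
pos [ 0.6105 -0.1639  0.2544] rot [-179.25    0.2   168.24] slide [0.005 0.035 0.042] twist 0.0 rows 0.3 F [1.3 1.3 5.8] w 0.0686 t 15.22
30 [0.0682 0.0541]
pos [ 0.6105 -0.1639  0.2544] rot [-179.25    0.2   168.24] slide [0.005 0.083 0.095] twist 0.0 rows 0.6 F [1.3 1.3 5.8] w 0.0686 t 15.22
40 [0.0766 0.0415]
pos [ 0.6105 -0.1639  0.2544] rot [-179.25    0.2   168.24] slide [0.005 0.126 0.158] twist 0.0 rows 1.0 F [1.3 1.3 5.8] w 0.0686 t 15.22
50 [0.0826 0.0276]
pos [ 0.6105 -0.1639  0.2544] rot [-179.25    0.2   168.24] slide [0.005 0.157 0.227] twist 0.0 rows 1.3 F [1.3 1.3 5.8] w 0.0686 t 15.22
57 [0.0854 0.0173]
pos [ 0.6105 -0.1639  0.2544] rot [-179.25    0.2   168.24] slide [0.005 0.171 0.278] twist 0.0 rows 1.6 F [1.3 1.3 5.8] w 0.0686 t 15.22
62 [0.0865 0.0098]
pos [ 0.6105 -0.1639  0.2544] rot [-179.25    0.2   168.24] slide [0.005 0.177 0.316] twist 0.0 rows 1.7 F [1.3 1.3 5.8] w 0.0686 t 15.22
```

```bash
python3 -m pendant '[{"slide":[0.0,0.06,0.07],"twist":0},{"slide":[0,0.125,0.158],"twist":0},{"slide":[0,0.157,0.227],"twist":0},{"slide":[0,0.17,0.278],"twist":0},{"slide":[0,0.175,0.3],"twist":0},{"slide":[0,0.175,0.3],"twist":0}]'
python3 - <<'E'
from h import *
go(piv(*ps(60,.032)))
s=vision.grab_frame("side");t=vision.grab_frame("top")
crop(s,200,60,120,110,5,"s_c4");crop(t,300,100,130,130,4.5,"t_c4")
E
```

```text
t: 15.72
tool_pos: [0.6178, -0.1297, 0.1928]
tool_rot: [-179.3, 0.1, 168.3]
wrist_force: [0.8, 2.6, 0.4]
width: 0.0691
pos [ 0.6178 -0.1297  0.1928] rot [-1.7930e+02  1.4000e-01  1.6825e+02] slide [ 0.004 -0.003 -0.005] twist 0.0 rows 0.0 F [0.8 2.6 0.4] w 0.0691 t 15.72
```

View pics/s_c4.png

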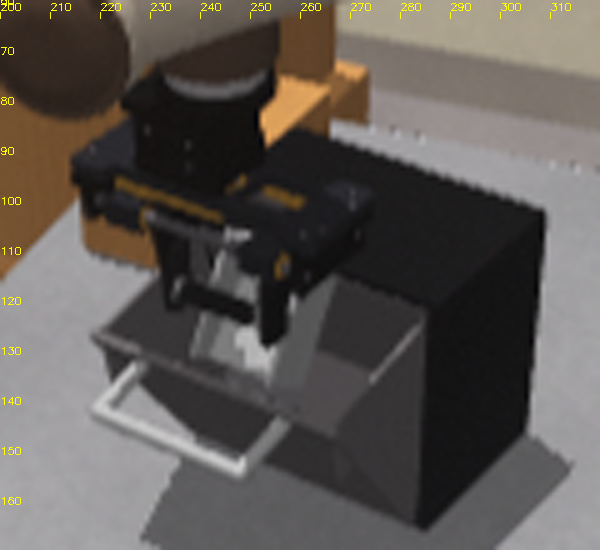

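View pics/t_c4.png

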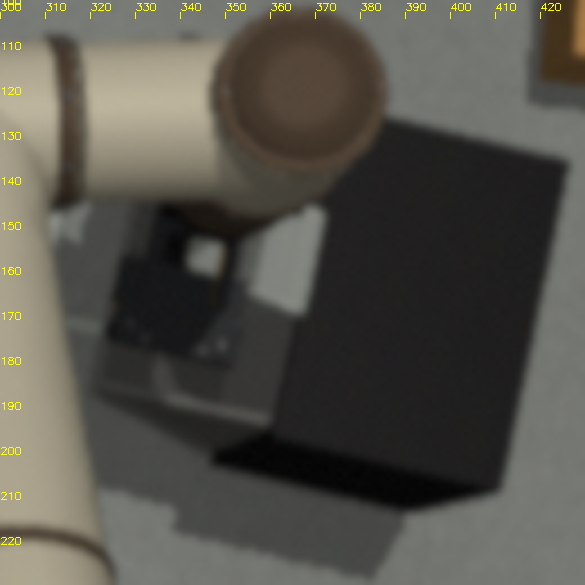

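The scoop is now tipped steeply, with its mouth inside the bin. A bright spot at (249,129) could be a ball still on its floor, so I wait and look closer.

```bash
python3 -m pendant '[{"slide":[0,0,0],"twist":0},{"slide":[0,0,0],"twist":0},{"slide":[0,0,0],"twist":0},{"slide":[0,0,0],"twist":0},{"slide":[0,0,0],"twist":0},{"slide":[0,0,0],"twist":0}]'
python3 - <<'E'
from h import *
s=vision.grab_frame("side")
crop(s,215,100,75,60,10,"s_c5")
E
```

```text
t: 16.32
tool_pos: [0.6177, -0.1299, 0.1936]
tool_rot: [-179.4, 0.2, 168.2]
wrist_force: [0.5, 1.7, -0.5]
width: 0.0688
```

View pics/s_c5.png

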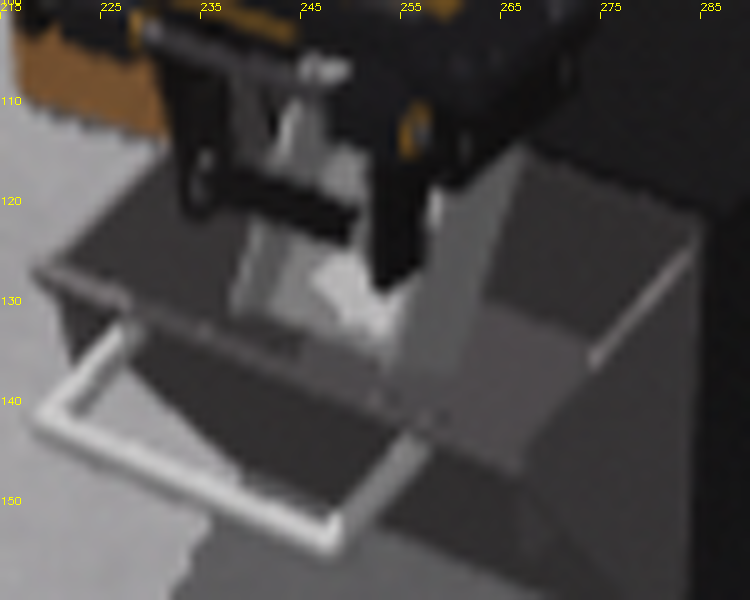

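No balls are left in the scoop; the bright patch is light on its floor. Next I raise it, hook the front bottom edge of the scoop on the roof edge to swing it level, and press it flat on the roof.

```bash
python3 - <<'E'
from h import *
go(piv(.086,.078)); go(piv(.057,.078))
for f in (58,50,40,30,20,10): print(f,np.round(ps(f,-.036),4)); go(piv(*ps(f,-.036)))
go(piv(-.045,.09));go(piv(-.045,.08))
E
python3 -m pendant '[{"slide":[0,0,-0.06],"twist":0},{"slide":[0,0,-0.14],"twist":0},{"slide":[0,0,-0.22],"twist":0},{"slide":[0,0,-0.3],"twist":0},{"slide":[0,0,-0.315],"twist":0},{"slide":[0,0,-0.315],"twist":0}]'
python3 - <<'E'
from h import *
s=vision.grab_frame("side")
crop(s,200,60,120,110,5,"s_d1")
E
```

```text
pos [ 0.6177 -0.1299  0.1936] rot [-1.7935e+02  1.7000e-01  1.6820e+02] slide [ 0.003 -0.007 -0.327] twist 0.0 rows 1.6 F [ 1.   2.2 -1.8] w 0.0689 t 16.37
pos [ 0.6177 -0.1299  0.1936] rot [-1.7935e+02  1.7000e-01  1.6820e+02] slide [ 0.004 -0.152 -0.326] twist 0.0 rows 1.7 F [ 1.   2.2 -1.8] w 0.0689 t 16.37
58 [0.0496 0.0735]
pos [ 0.6177 -0.1299  0.1936] rot [-1.7935e+02  1.7000e-01  1.6820e+02] slide [ 0.005 -0.188 -0.302] twist 0.0 rows 1.7 F [ 1.   2.2 -1.8] w 0.0689 t 16.37
50 [0.0389 0.0796]
pos [ 0.6177 -0.1299  0.1936] rot [-1.7935e+02  1.7000e-01  1.6820e+02] slide [ 0.005 -0.242 -0.333] twist 0.0 rows 2.0 F [ 1.   2.2 -1.8] w 0.0689 t 16.37
40 [0.0245 0.0852]
pos [ 0.6177 -0.1299  0.1936] rot [-1.7935e+02  1.7000e-01  1.6820e+02] slide [ 0.005 -0.315 -0.36 ] twist 0.0 rows 2.3 F [ 1.   2.2 -1.8] w 0.0689 t 16.37
30 [0.0093 0.0881]
pos [ 0.6177 -0.1299  0.1936] rot [-1.7935e+02  1.7000e-01  1.6820e+02] slide [ 0.006 -0.391 -0.374] twist 0.0 rows 2.6 F [ 1.   2.2 -1.8] w 0.0689 t 16.37
20 [-0.0061  0.0884]
pos [ 0.6177 -0.1299  0.1936] rot [-1.7935e+02  1.7000e-01  1.6820e+02] slide [ 0.006 -0.468 -0.374] twist 0.0 rows 2.9 F [ 1.   2.2 -1.8] w 0.0689 t 16.37
10 [-0.0214  0.086 ]
pos [ 0.6177 -0.1299  0.1936] rot [-1.7935e+02  1.7000e-01  1.6820e+02] slide [ 0.007 -0.544 -0.361] twist 0.0 rows 3.1 F [ 1.   2.2 -1.8] w 0.0689 t 16.37
pos [ 0.6177 -0.1299  0.1936] rot [-1.7935e+02  1.7000e-01  1.6820e+02] slide [ 0.007 -0.662 -0.38 ] twist 0.0 rows 3.7 F [ 1.   2.2 -1.8] w 0.0689 t 16.37
pos [ 0.6177 -0.1299  0.1936] rot [-1.7935e+02  1.7000e-01  1.6820e+02] slide [ 0.008 -0.662 -0.33 ] twist 0.0 rows 3.5 F [ 1.   2.2 -1.8] w 0.0689 t 16.37
t: 16.87
tool_pos: [0.6177, -0.1296, 0.2576]
tool_rot: [-179.4, 0.3, 168.2]
wrist_force: [-0.4, -0.5, -0.7]
width: 0.0688
```

View pics/s_d1.png

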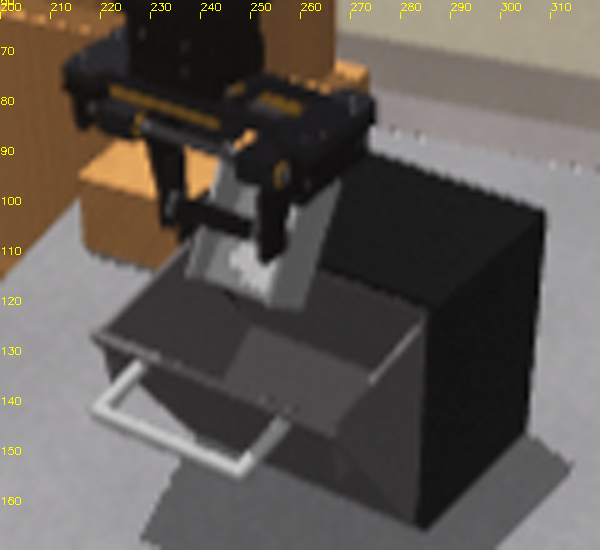

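```bash
python3 -m pendant '[{"slide":[0,-0.1,0.01],"twist":0},{"slide":[0,-0.19,0.01],"twist":0},{"slide":[0,-0.242,-0.018],"twist":0},{"slide":[0,-0.28,-0.033],"twist":0},{"slide":[0,-0.315,-0.045],"twist":0},{"slide":[0,-0.355,-0.053],"twist":0},{"slide":[0,-0.391,-0.059],"twist":0},{"slide":[0,-0.43,-0.06],"twist":0},{"slide":[0,-0.468,-0.059],"twist":0},{"slide":[0,-0.505,-0.054],"twist":0},{"slide":[0,-0.544,-0.046],"twist":0},{"slide":[0,-0.544,-0.046],"twist":0}]'
python3 - <<'E'
from h import *
s=vision.grab_frame("side")
crop(s,200,60,120,110,5,"s_d2"); go(piv(-.045,.09));go(piv(-.045,.08))
E
```

```text
t: 17.92
tool_pos: [0.5943, -0.2376, 0.2668]
tool_rot: [-179.3, 0.1, 168.1]
wrist_force: [-0.4, 2.1, 3.1]
width: 0.0688
pos [ 0.5944 -0.2373  0.2669] rot [-1.7926e+02  1.3000e-01  1.6810e+02] slide [ 0.004 -0.109 -0.019] twist 0.0 rows 0.5 F [ 0.1 -0.5  1.9] w 0.0684 t 17.97
pos [ 0.5944 -0.2373  0.2669] rot [-1.7926e+02  1.3000e-01  1.6810e+02] slide [ 0.004 -0.108  0.031] twist 0.0 rows 0.5 F [ 0.1 -0.5  1.9] w 0.0684 t 17.97
```

View pics/s_d2.png

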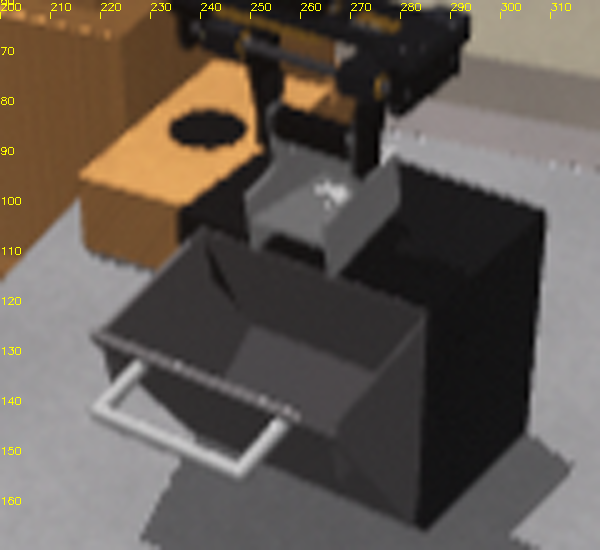

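The scoop is nearly level and the bin is still fully open. There is a bright spot inside the scoop at (264,98), so I zoom in.

Run:
```python
from h import *
s=vision.grab_frame("side");t=vision.grab_frame("top")
crop(s,240,75,45,45,13,"s_d3"); crop(t,300,100,130,130,4.5,"t_d3")
```

```text
(no output)
```

View pics/s_d3.png

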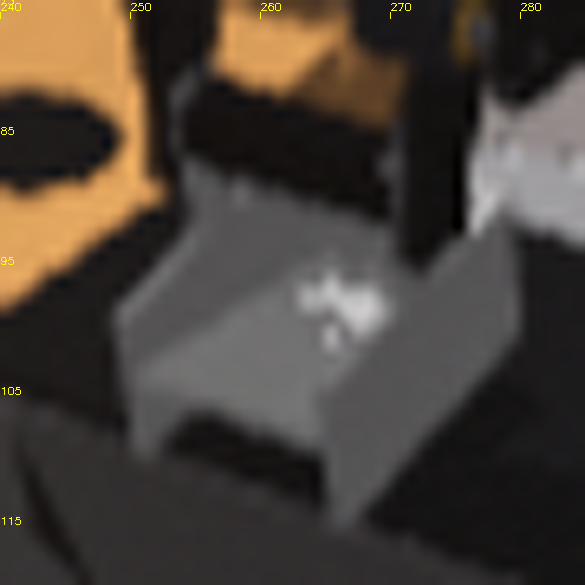

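View pics/t_d3.png

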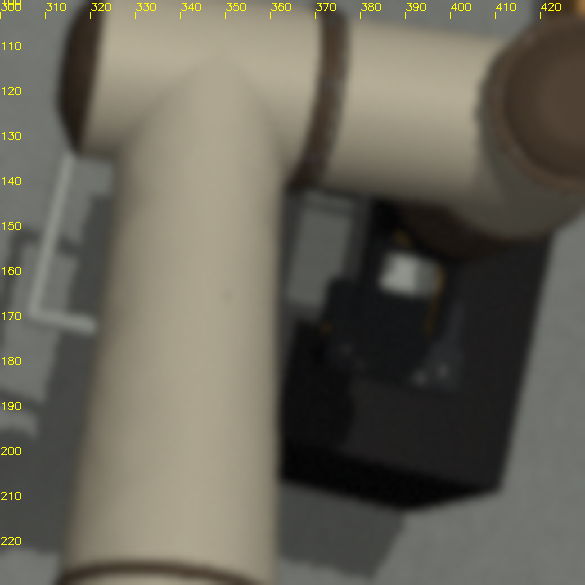

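```bash
python3 -m pendant '[{"slide":[0,-0.03,-0.015],"twist":0},{"slide":[0,-0.07,-0.019],"twist":0},{"slide":[0,-0.109,-0.019],"twist":0},{"slide":[0,-0.109,0],"twist":0},{"slide":[0,-0.109,0.02],"twist":0},{"slide":[0,-0.109,0.032],"twist":0},{"slide":[0,-0.109,0.032],"twist":0}]'
```

```text
t: 18.65
tool_pos: [0.5895, -0.2622, 0.2675]
tool_rot: [-178.8, 0.4, 168.1]
wrist_force: [-6.5, -3.9, 16.9]
width: 0.0687
```

```bash
python3 -m pendant '[{"slide":[0,0,-0.03],"twist":0},{"slide":[0,0,-0.1],"twist":0},{"slide":[0,0,-0.2],"twist":0},{"slide":[0,0,-0.2],"twist":0}]'
python3 - <<'E'
from h import *
s=vision.grab_frame("side")
crop(s,230,40,70,70,8.5,"s_d4"); go([.6,.2,.3],-2)
E
```

```text
t: 18.98
tool_pos: [0.5909, -0.2623, 0.3113]
tool_rot: [-178.7, 0.9, 168.1]
wrist_force: [0.7, -0.2, -0.8]
width: 0.0685
pos [ 0.5903 -0.2617  0.3091] rot [-178.8     0.69  168.14] slide [ 0.428  2.27  -0.007] twist 1.89 rows 23.8 F [-0.  -0.4 -2.4] w 0.0689 t 19.03
```

View pics/s_d4.png

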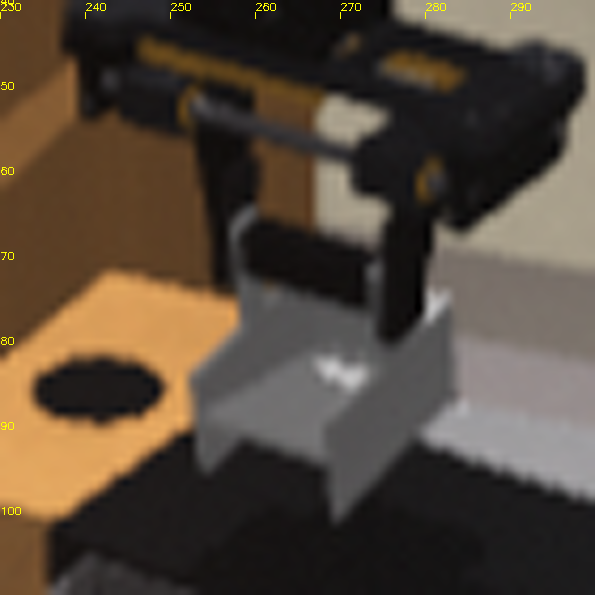

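Run:
```python
from h import *
s=vision.grab_frame("side");t=vision.grab_frame("top")
for n,p in dict(empty=(248,158),blue=(286,243),bottle=(252,233),block=(277,118),spot=(285,185)).items(): print(n,ray(t,p,.03))
X=[[.5,.06,0],[.52,.08,0]]; print(P(t,X),P(s,X)); go([.5,.08,.3])
print(P(s,HG2+U*.03+[0,0,.05]))
```

```text
empty [0.62245258 0.12948049 0.03      ]
blue [0.35287813 0.00233704 0.03      ]
bottle [0.38182897 0.11069477 0.03      ]
block [0.75701725 0.03846449 0.03      ]
spot [0.53783201 0.00865516 0.03      ]
[[268.35561954 197.28403204]
 [262.35706272 191.03247108]] [[255.74612304 211.22668235]
 [247.81103952 213.64265957]]
pos [ 0.589  -0.261   0.3059] rot [-178.86    0.33  168.13] slide [ 0.786  1.577 -0.006] twist 0.0 rows 8.5 F [-0.7  0.6 -2.4] w 0.0686 t 19.13
[[255.29418408 147.04988179]]
```

```bash
python3 -m pendant '[{"slide":[0.05,0.1,-0.03],"twist":0},{"slide":[0.12,0.25,-0.05],"twist":0},{"slide":[0.2,0.4,-0.05],"twist":0},{"slide":[0.28,0.55,-0.05],"twist":0},{"slide":[0.36,0.7,-0.05],"twist":0},{"slide":[0.43,0.83,-0.05],"twist":0},{"slide":[0.5,0.95,-0.05],"twist":0},{"slide":[0.5,0.95,-0.05],"twist":0}]'
python3 - <<'E'
from h import *
go([.49,.075,.2])
E
```

```text
t: 19.8
tool_pos: [0.5282, -0.0508, 0.3099]
tool_rot: [-178.9, 0.1, 168.4]
wrist_force: [-1.0, 0.8, -1.7]
width: 0.0688
pos [ 0.5282 -0.0508  0.3099] rot [-1.7890e+02  1.4000e-01  1.6837e+02] slide [0.315 0.588 0.538] twist 0.0 rows 4.1 F [-1.   0.8 -1.7] w 0.0688 t 19.8
```

```bash
python3 -m pendant '[{"slide":[0.06,0.11,0],"twist":0},{"slide":[0.13,0.25,0.0],"twist":0},{"slide":[0.2,0.39,0.1],"twist":0},{"slide":[0.27,0.5,0.2],"twist":0},{"slide":[0.315,0.588,0.35],"twist":0},{"slide":[0.315,0.588,0.5],"twist":0},{"slide":[0.315,0.588,0.65],"twist":0},{"slide":[0.315,0.588,0.8],"twist":0},{"slide":[0.315,0.588,0.95],"twist":0},{"slide":[0.315,0.588,0.95],"twist":0}]'
python3 - <<'E'
from h import *
go([.49,.075,.067])
s=vision.grab_frame("side");t=vision.grab_frame("top")
crop(s,200,150,110,100,5.5,"s_e1"); crop(s,200,80,110,100,6,"s_bin6"); crop(t,295,110,105,100,5.7,"t_bin6")
E
```

```text
t: 20.63
tool_pos: [0.4846, 0.0712, 0.1109]
tool_rot: [-178.4, -0.6, 168.3]
wrist_force: [-0.5, -0.6, -1.5]
width: 0.0686
pos [0.4846 0.0712 0.1109] rot [-178.44   -0.61  168.25] slide [-0.025  0.03   0.218] twist 0.0 rows 1.1 F [-0.5 -0.6 -1.5] w 0.0686 t 20.63
```

View pics/s_e1.png

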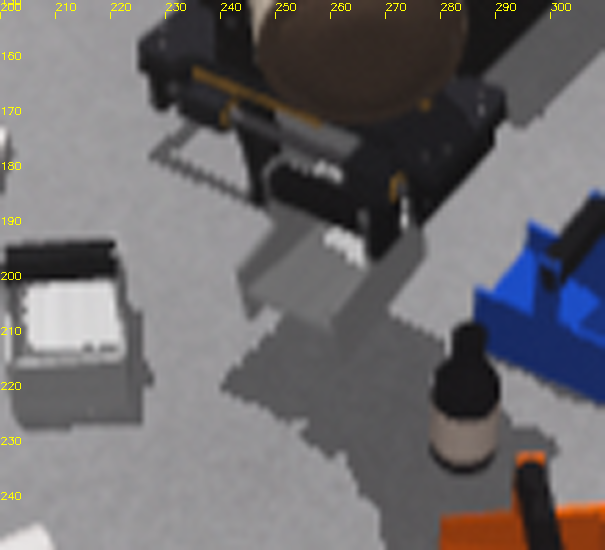

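View pics/s_bin6.png

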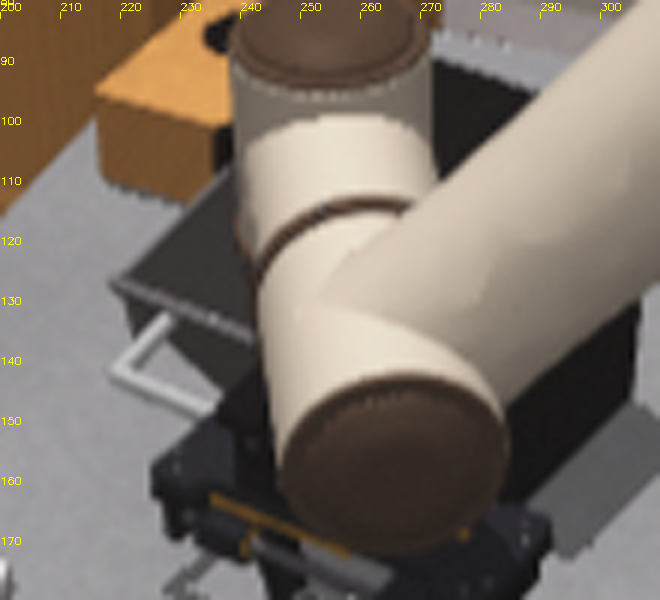

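View pics/t_bin6.png

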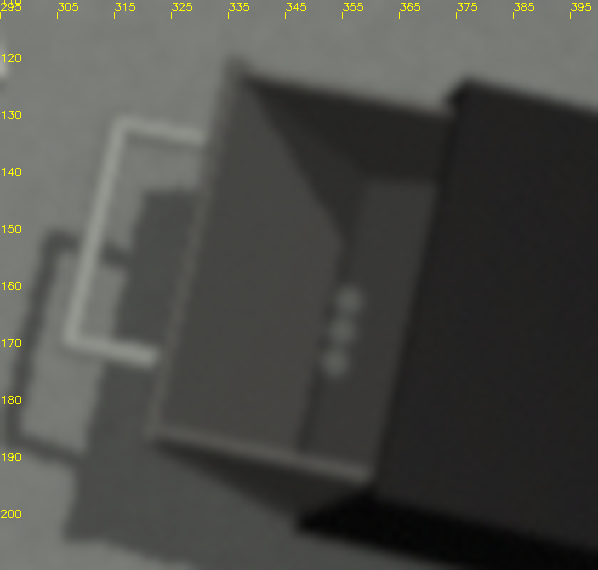

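The top view shows all three balls in the bin at about (355,163), (354,168) and (353,173). The bin front has not moved. Now I set the scoop down.

```bash
python3 -m pendant '[{"slide":[0,0,0.05],"twist":0},{"slide":[0,0,0.1],"twist":0},{"slide":[0,0,0.14],"twist":0},{"slide":[0,0,0.17],"twist":0},{"slide":[0,0,0.19],"twist":0},{"slide":[0,0,0.21],"twist":0},{"slide":[0,0,0.21],"twist":0}]'
python3 - <<'E'
from h import *
s=vision.grab_frame("side")
crop(s,215,170,75,65,8.5,"s_e2"); go([.484,.071,.065])
E
```

```text
t: 21.32
tool_pos: [0.489, 0.0718, 0.0742]
tool_rot: [-178.7, -0.0, 168.4]
wrist_force: [-0.2, 0.3, -1.2]
width: 0.0687
pos [0.4892 0.0718 0.0746] rot [-1.7874e+02 -1.0000e-02  1.6839e+02] slide [ 0.025 -0.008  0.048] twist 0.0 rows 0.3 F [-0.1 -0.5 -0.4] w 0.0686 t 21.37
```

View pics/s_e2.png

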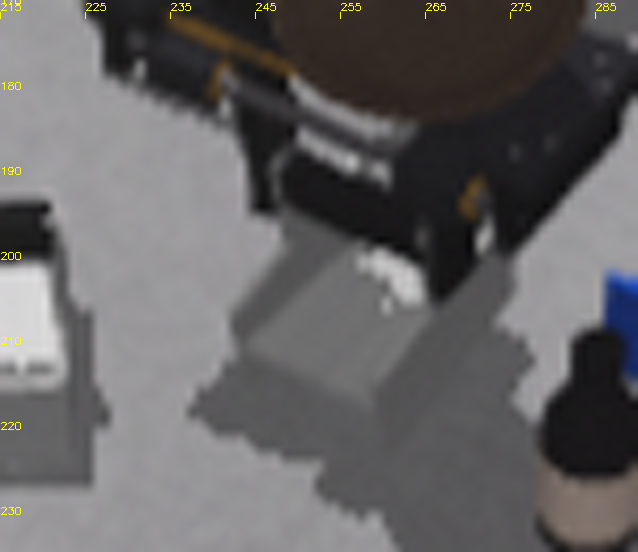

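```bash
python3 -m pendant '[{"slide":[0,0,0.015],"twist":0},{"slide":[0,0,0.03],"twist":0},{"slide":[0,0,0.04],"twist":0},{"slide":[0,0,0.048],"twist":0},{"slide":[0,0,0.048],"twist":0},{"slide":[0,0,0.048],"twist":0}]'
```

```text
t: 21.87
tool_pos: [0.4894, 0.0709, 0.0672]
tool_rot: [-178.7, 0.0, 168.5]
wrist_force: [-3.8, -2.9, 14.7]
width: 0.0689
```

```bash
python3 -m pendant '[{"slide":[0,0,0],"twist":0},{"slide":[0,0,0],"twist":0},{"slide":[0,0,0],"twist":0},{"slide":[0,0,0],"twist":0},{"slide":[0,0,0],"twist":0}]' 1
python3 - <<'E'
from h import *
s=vision.grab_frame("side")
crop(s,215,170,75,65,8.5,"s_e3")
E
```

```text
t: 22.28
tool_pos: [0.4894, 0.071, 0.0669]
tool_rot: [-178.7, 0.0, 168.5]
wrist_force: [-0.4, 0.8, -0.1]
width: 0.0861
```

View pics/s_e3.png

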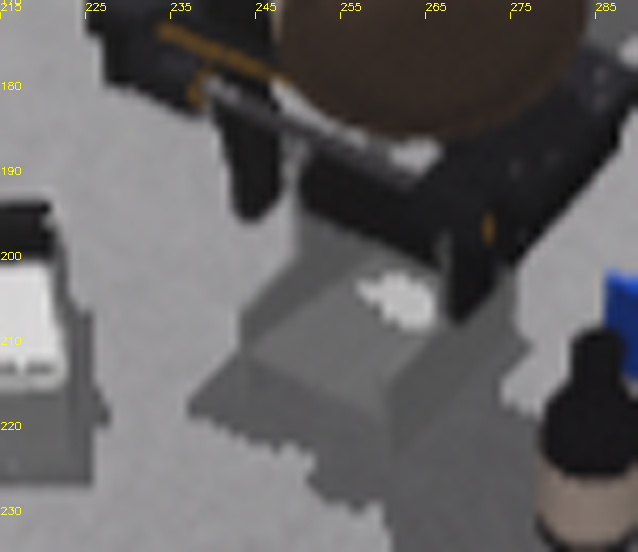

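Released, with both fingers clear of the scoop. I go straight up.

```bash
python3 -m pendant '[{"slide":[0,0,-0.08],"twist":0},{"slide":[0,0,-0.2],"twist":0},{"slide":[0,0,-0.35],"twist":0},{"slide":[0,0,-0.5],"twist":0},{"slide":[0,0,-0.7],"twist":0},{"slide":[0,0,-0.9],"twist":0},{"slide":[0,0,-1],"twist":0},{"slide":[0,0,-1],"twist":0}]'
python3 -m pendant '[{"slide":[0.2,0,0],"twist":0},{"slide":[0.4,0,0],"twist":0},{"slide":[0.6,0.15,0],"twist":0},{"slide":[0.6,0.35,0],"twist":0},{"slide":[0.6,0.55,0],"twist":0},{"slide":[0.6,0.7,0],"twist":0},{"slide":[0.6,0.7,0],"twist":0},{"slide":[0.6,0.7,0],"twist":0}]'
python3 - <<'E'
from h import *
for n in ("side","top"):
    f=vision.grab_frame(n); cv2.imwrite(f"pics/{n}9.png",cv2.resize(f["pixels"][:,:,::-1],(800,600),interpolation=cv2.INTER_CUBIC))
E
```

```text
t: 23.0
tool_pos: [0.4929, 0.0765, 0.2725]
tool_rot: [-179.0, 0.6, 168.5]
wrist_force: [1.0, 0.7, 0.1]
width: 0.0871
t: 23.67
tool_pos: [0.4028, 0.2387, 0.2672]
tool_rot: [-178.8, 0.5, 168.6]
wrist_force: [-0.4, -0.4, 0.2]
width: 0.087
```

View pics/side9.png

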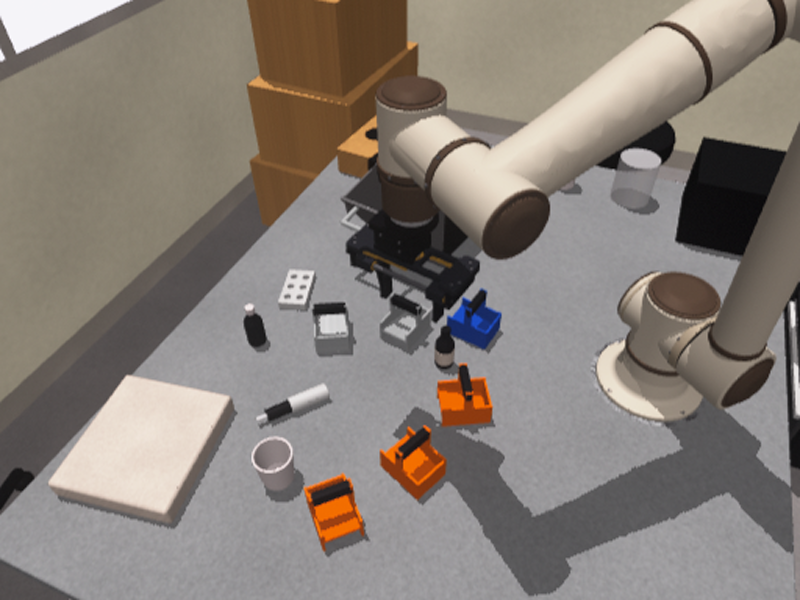

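View pics/top9.png

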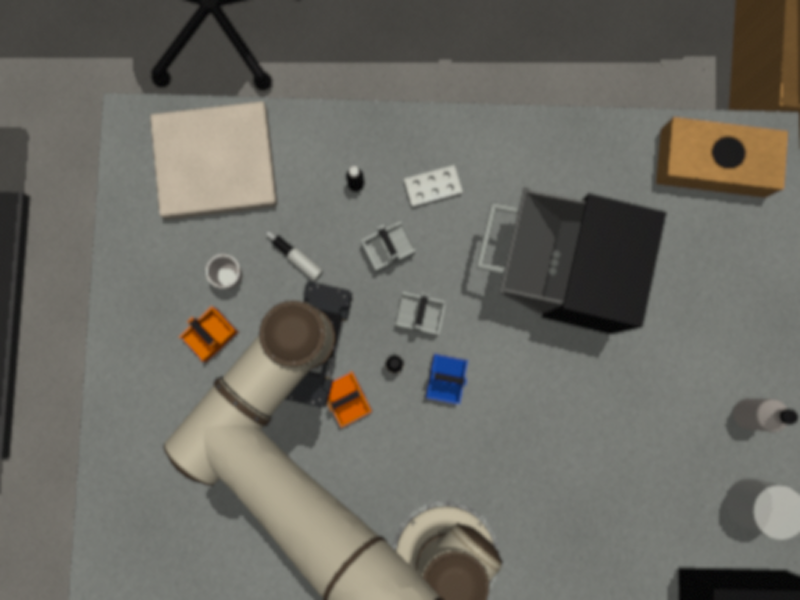

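The scoop stands upright and empty at top (420,313), and the balls show inside the open bin at (555,262). One more check of the opening angle: the bar's height, from the earlier clear views.

Run:
```python
from h import *
s=vision.grab_frame("side");t=vision.grab_frame("top")
A=tri(t,(315.6,131.2),s,(219.0,141.6));B=tri(t,(307.4,168.9),s,(247.2,154.0));M=(A+B)/2
print(A,B,np.linalg.norm(A-B))
M0=(np.array([.67083,-.16556,.20815])+np.array([.55239,-.14001,.20644]))/2
print("moved out",(M-M0)@U,"down",(M-M0)[2])
for a in (0,.03,.05,.07,.1):
  for b in (.58,.6,.62): d=H(b)-H(a); print(a,b,round(d@U,4),round(d[2],4))
crop(t,300,120,90,90,6.5,"t_f"); crop(s,205,95,60,60,9,"s_f")
```

```text
[ 0.68960172 -0.07231974  0.14175597] [ 0.5743566  -0.04938455  0.13862868] 0.11754676304710306
moved out 0.09416225476958859 down -0.06710267103039877
0 0.58 0.0977 -0.0626
0 0.6 0.1003 -0.0657
0 0.62 0.1029 -0.0688
0.03 0.58 0.0919 -0.0608
0.03 0.6 0.0945 -0.0639
0.03 0.62 0.0971 -0.0671
0.05 0.58 0.088 -0.0595
0.05 0.6 0.0907 -0.0626
0.05 0.62 0.0932 -0.0658
0.07 0.58 0.0842 -0.0582
0.07 0.6 0.0868 -0.0613
0.07 0.62 0.0894 -0.0644
0.1 0.58 0.0785 -0.056
0.1 0.6 0.0811 -0.0591
0.1 0.62 0.0837 -0.0623
```

View pics/t_f.png

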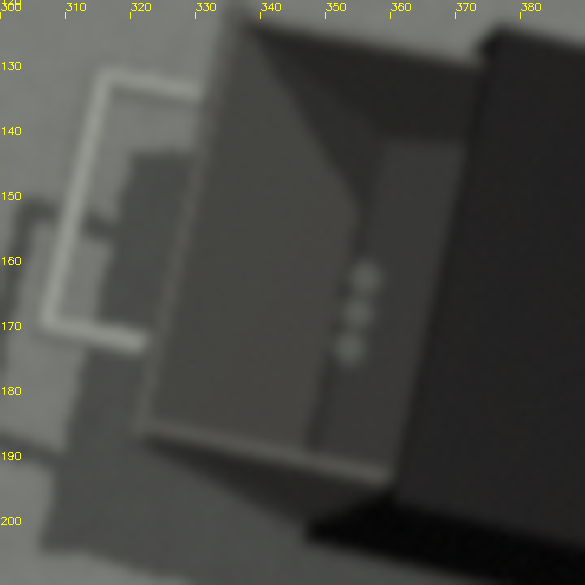

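```bash
python3 -c "
from station import arm
print(arm.sense()['t'],arm.sense()['wrist_force']); print(arm.finish_job())"
```

```text
23.8667 [ 0.63411548 -0.72883663  0.15092483]
the job is handed in; nothing more can be done
None
```

The job is done and handed in at about 24 s, inside the 72 s limit. The bin is open at its stop, all three balls are in it, and the scoop stands upright and empty on the worktop.

- **Bin:** I hooked the handle with one finger and pulled until the stop pushed back with about 22 N. The measured handle travel (94 mm out, 67 mm down) fits the bin starting slightly ajar, at about 0.04 rad, and ending at 0.62 rad. The last top view shows the bar and rim where they were right after opening.
- **Pour:** The pendant cannot tilt the tool. I gripped the scoop by its posts and tipped it to roughly 55–60° by pressing its underside on the unit's fixed roof edge. The top view shows all three balls on the bin floor.
- **Scoop:** I levelled it on the same roof edge and then flat on the roof. I set it on the worktop at about (0.49, 0.07), away from its starting spot. The cameras show it upright, and the robot is touching nothing.

**Checks that disagreed:**
- With my first hinge estimate, the open handle measured about 9 mm short of its stop. The slightly ajar start accounts for this.
- The grip slipped about 5 mm on the posts while pressing. When I set the scoop down, its grip height above the surface matched that on the roof, so it should be standing flat.

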